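# Take the blow-off nozzle off its sprung air coupling

## Robot

A 6-joint arm with a two-finger parallel gripper is mounted at the origin on the work surface. World frame = base frame: x ahead of the robot, y to its left, z up, the work surface at z = 0. Lengths are in m, angles in degrees, forces in N, time in s.
With the tool pointing down it reaches from about 0.25 to 0.725 m from the base axis. Payload 9.7 kg.
Tool frame: the origin (TCP) lies between the finger pads; the fingertips stand 11 mm ahead of it and the grasp point (between the pads) lies 8 mm behind it; z points along the fingers, x is the direction in which the jaws open and shut, and the axes are right-handed (so a half turn about z gives the same grasp; the last joint's range is limited). The gripper opens to 85 mm and grips with 20 to 120 N. Pads are 22 mm wide; open, the fingers measure 114 mm over their backs; the gripper's body (76 mm by 85 mm) begins 54 mm behind the grasp point. The pads swing forward as they close: fully open they stand 13 mm farther back than shut.
Start: joints at [70.932, 4.979, 10.078, 95.1, 0, 90], TCP at [0.18, 0.52, 0.242] pointing down, gripper open.
Joint ranges: [-179.16, 179.16], [-48.56, 103.87], [-65.8, 70.77], [-126.05, 130.52], [-82.76, 87.17], [-180, 180]. Speed limits (degrees/s): [127.2, 127.2, 147.25, 180, 180, 180].

## Interface

Orientations are given as [roll, pitch, yaw] about the fixed x, y, z axes, in that order (R = Rz(yaw) Ry(pitch) Rx(roll)).
In Python, from workcell import get_obs, camera, job_done, spotter gives the robot as it stands.
- The arm moves only by the tool play_rows, never from a script. Its argument "rows" is a list of rows, each a list of 3 entries, a list of its own where there are three numbers: the closure, from 0 (fully open) to 1 (shut), then the shift along the tool's x, y, z in cm, then the turn, a rotation vector about the tool's x, y, z in degrees. In form: [[claw, [x, y, z], [wx, wy, wz]], ...]. A call has 1 to 12 rows; each row shifts and turns the pose as measured when the row begins, along the tool's axes as they then stand; what a row does not reach is not made up. A row lasts 1/10 s, in which the tool goes at most 50 mm and 8.59 degrees, less where a joint would pass 70% of its speed; a pose out of reach is approached as far as the arm can. A call is refused whole if a number of a shift passes 5 or a number of a turn 8.59, either way. A call with a gripper value outside its range is refused whole. The fingers move at their own pace and stop on an object; "newtons" is the grip in N (left out, the last holds). Time passes only in rows, so rows that do not move let the fingers close. It gives the time, the measured TCP pose, the force and the opening at its end, in the units of the state.
- get_obs(): the state, without advancing time (a new reading comes with each control period).
- camera(name): name is "scene" or "top" or "wrist"; returns a dict with "img" (420x560x3 uint8, red, green, blue), "intrinsics" (3x3 intrinsics, pixels), "k1" (the pictures are not rectified: a ray, as slopes to the right and down, at radius r is drawn at 1 + k1 r^2 times it, then the intrinsics apply), "xyz" and "orientation" of the camera in the world. Camera axes: x right, y down, z forward; pixel columns grow to the right and rows downward; lengths in m; the calibration is good to about 2 mm. A picture is of the moment at which its call begins. There is no depth.
- job_done(): hands the job in, once; it reports no verdict.
Trained networks look in a picture, given as the dict that the camera call returned (one of the last four; its "shot" number tells which), for a name from the list of things; names that differ only in an ending like _2 or _b are one class to them, and where a whole thing is asked for, a point or a joint stands for the part that bears it (a point fixed in the world has none). Each returns a list of dicts, best first, with "confidence" (0 to 1); they miss things now and then, are a little off and sometimes report something else, mostly with a low value. They report only what shows in the picture. A call takes as long as a camera call. They do not tell look-alikes from the thing itself.
- spotter.spot_in(picture, thing): "point" ([x, y, z] in m, in world coordinates, good to about 4 mm: the middle of the surface that is visible of it).
- spotter.trace(picture, thing): "pixels" (420x560 bool, what is visible of it).
The state is a dict: "time": time; "q": joint angles; "qd": joint speeds; "joint_efforts": joint torques, N m; "ee_pos": TCP position; "tcp_rot": TCP orientation; "wrist_force": force on the tool from outside, world axes, zero at the start; "torque": the same for the moment, N m; "opening": finger opening in m.
Only numpy, scipy, OpenCV 4.12 (cv2) and the standard library are available. Lean on these libraries where they do the work, as an engineer would, in place of code of your own. Each camera call takes 0.05 s, during which the arm holds its last target.

## Task

Take the blow-off nozzle off the air coupling: draw the coupling's sprung sleeve fully back until the nozzle pops a little way out, pull the nozzle straight out so that the sleeve snaps fully forward again, and lay the nozzle level and centred in both notches of the two-notch rest. Do not drop the nozzle, and leave the ink tub, the squeegee and the tape roll where they are.

Things in the scene. Friction and masses are not known exactly. Their poses are not given: they have to be found in the camera images.
- mouth (a point): Centre of the coupling's open end, on its axis, 80 mm above the bench. x is level and points out, the way the nozzle is pulled; z is up. The locked nozzle sits along this axis (1.5 mm low, in a smooth loose fit), its plug end 70 mm inside.
- station: The bolted-down air coupling: a level steel tube 34 mm across out of an aluminium block (55 long, 60 wide, 109 mm high, its face 100 mm behind the mouth) on a foot plate 8 mm thick, 90 mm wide, that reaches 20 mm ahead of the mouth. Origin on the bench right under the mouth, same axes.
- sleeve_mid (a point): Middle of the brass sleeve, on the axis: an eight-sided ribbed ring around the tube, 52 mm long, 50 mm across flats (53 over its end rims); two flats stand upright left and right of the axis, to be gripped from above across the axis. At rest 30 mm behind the mouth. Drawn back towards -x; x as for the mouth.
- sleeve (a joint): Sleeve draw-back in m: 0 fully forward (nozzle locked in), 0.014 fully back. Spring: 4 N at 0, 7 N at 0.014. Beyond about 0.009 an ejector pushes the nozzle 12 mm out; the nozzle then keeps the sleeve at about 0.009 when it is let go, and is lightly clamped. Once the nozzle is pulled over 50 mm from its locked place the sleeve snaps to 0 by itself.
- nozzle_mid (a point): Middle of the loose nozzle, on its axis: a straight round metal rod 184 mm long, 24 mm across, about 0.25 kg. x points to its tapered tip, 96 mm ahead; plug end 88 mm behind, with a narrow groove 33 mm behind. Starts 17.5 mm ahead of the mouth, 29 mm once popped out. Grip it across, from above, about 28 mm ahead of this point.
- rest_mid (a point): Where the nozzle's middle belongs in the rest: 75 mm above the bench, midway between the notches; the nozzle lies along x, either way round. Fixed plywood base 165 x 70 x 10 mm with two steel V notches 62.5 mm either side along x, each 8 mm thick, sides at 45 degrees, tops 82 mm above the bench and 48 mm apart.
- ink_tub: White plastic ink tub with a lid, 90 mm across, 110 mm high, loose bystander; origin at the centre of its underside.
- squeegee: Squeegee standing on its rubber blade, 180 mm long (x), 36 mm wide, 78 mm high, loose bystander; origin at the centre of its underside.
- tape_roll: Roll of brown tape lying flat, 110 mm across, 48 mm high, loose bystander; origin at the centre of its underside.
Not all that is in view belongs to the job. Of the things like the part that bears nozzle_mid, leave any that is purple; of the rest the smaller one is meant. Several things look just like the part that bears rest_mid: the one meant starts farthest from the robot's base.

How it is judged:
By the outcome, as a careful person would: the job done as asked, in the order asked, and still so for the second after the job is handed in, with the robot touching nothing.
It also fails if it takes over 51 s, if anything falls off the work surface, if the arm or the gripper's body presses on something with over 40 N, if the wrist force passes 120 N, or if a joint passes its speed limit or range.

## Working session

There is one attempt and no reset: what is moved stays moved. The work goes in short steps, Python scripts to look and compute and a tool call to move; the robot and the scene stay as the last step left them, time stands still between calls to the robot, and variables do not carry over. Pictures are saved under pics/ and viewed, and the job is handed in when it is done.

Besides the shell and the picture viewer there is one more tool, called as name([rows], argument=value, ...), one row to a line, values as JSON. play_rows: Moves the arm, as the interface text tells. Its arguments: {"type":"object","properties":{"rows":{"type":"array","items":{"type":"array"}},"newtons":{"type":"number"}},"required":["rows"]}

```bash
ls; mkdir -p pics
cat > h.py <<'E'
import numpy as np, cv2
from scipy.spatial.transform import Rotation as R
from workcell import get_obs, camera, job_done, spotter
def Rcam(c):
    o=np.array(c["orientation"],float)
    return o if o.shape==(3,3) else R.from_euler('xyz',o,degrees=True).as_matrix()
def proj(c,P):
    P=np.atleast_2d(P); q=(P-np.array(c["xyz"]))@Rcam(c)
    s=q[:,:2]/q[:,2:]; r2=(s**2).sum(1,keepdims=True); s=s*(1+c["k1"]*r2)
    K=np.array(c["intrinsics"]); return s@K[:2,:2].T+K[:2,2]
def ray(c,uv):
    uv=np.atleast_2d(np.array(uv,float)); K=np.array(c["intrinsics"])
    d=(uv-K[:2,2])@np.linalg.inv(K[:2,:2]).T; s=d.copy()
    for _ in range(30): s=d/(1+c["k1"]*(s**2).sum(1,keepdims=True))
    v=np.c_[s,np.ones(len(s))]@Rcam(c).T
    return np.array(c["xyz"]),v
def at_z(c,uv,z):
    o,v=ray(c,uv); t=(z-o[2])/v[:,2]; return o+v*t[:,None]
def save(c,n,box=None,f=1):
    im=c["img"][:,:,::-1]
    if box: x0,y0,x1,y1=box; im=im[y0:y1,x0:x1]
    im=cv2.resize(im,None,fx=f,fy=f,interpolation=cv2.INTER_CUBIC); cv2.imwrite("pics/"+n+".png",im)
E
python3 - <<'E'
from h import *
import pickle
print(get_obs())
for n in("scene","top"):
    c=camera(n); save(c,n+"0"); pickle.dump(c,open(n+"0.pkl","wb"))
    print(n,c["shot"],c["intrinsics"],c["k1"],c["xyz"],c["orientation"])
    for t in("station","nozzle_mid","sleeve_mid","rest_mid","ink_tub","squeegee","tape_roll"):
        for d in spotter.spot_in(c,t): print(t,np.round(d["point"],3),round(d["confidence"],2),proj(c,d["point"]).round())
E
```

```text
pics
{'time': 0.0, 'q': array([ 7.09296370e+01,  5.01055614e+00,  1.00314585e+01,  9.50982213e+01,
       -2.95489159e-04,  9.00008015e+01]), 'qd': array([ 0.07070998,  0.14256118, -0.06599457, -0.04938003,  0.00868085,
       -0.02745647]), 'joint_efforts': array([-1.75739129e-03, -5.20393181e+01,  4.64802074e+01,  1.63002958e-02,
       -1.93354858e-04,  3.30359718e-06]), 'ee_pos': array([0.17962933, 0.51960331, 0.24156144]), 'tcp_rot': array([1.79999703e+02, 7.73189243e-02, 7.09288354e+01]), 'wrist_force': array([-0.77689463,  0.76982071, -0.49754769]), 'torque': array([ 1.62334735e-05,  1.05352395e-02, -2.42036726e-02]), 'opening': 0.08558814233111332}
scene 1 [[477.80102397   0.         275.1277943 ]
 [  0.         477.80102397 212.95874988]
 [  0.           0.           1.        ]] -0.05504494395257295 [ 1.19822202 -0.4238341   1.06571897] [-142.11113734    0.81235921   55.71598729]
station [ 0.519 -0.11   0.071] 0.76 [[233. 224.]]
nozzle_mid [ 0.542 -0.243  0.088] 0.77 [[191. 251.]]
nozzle_mid [ 0.358 -0.376  0.031] 0.67 [[118. 239.]]
nozzle_mid [ 0.719 -0.162  0.017] 0.67 [[
[... 507 characters left out ...]
         0.           1.        ]] -0.07255487861309227 [ 0.47021976 -0.01758239  1.16204059] [-175.72850517    0.55569469  -89.53008385]
station [ 0.504 -0.108  0.093] 0.76 [[314. 224.]]
nozzle_mid [ 0.54  -0.243  0.086] 0.85 [[362. 212.]]
nozzle_mid [ 0.705 -0.155  0.025] 0.85 [[328. 157.]]
nozzle_mid [ 0.346 -0.364  0.03 ] 0.74 [[400. 281.]]
sleeve_mid [ 0.519 -0.158  0.102] 0.87 [[332. 219.]]
sleeve_mid [ 0.504 -0.109  0.093] 0.64 [[314. 225.]]
rest_mid [0.499 0.21  0.007] 0.91 [[204. 226.]]
rest_mid [0.327 0.272 0.013] 0.75 [[181. 285.]]
ink_tub [ 0.52  -0.156  0.101] 0.68 [[332. 219.]]
ink_tub [ 0.503 -0.109  0.092] 0.17 [[314. 225.]]
tape_roll [ 0.734 -0.336  0.049] 0.57 [[391. 146.]]
```

View pics/scene0.png

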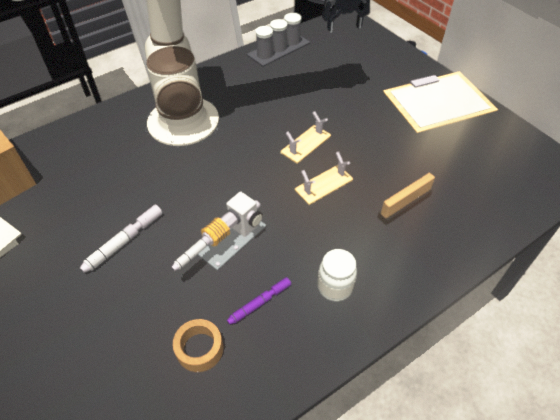

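View pics/top0.png

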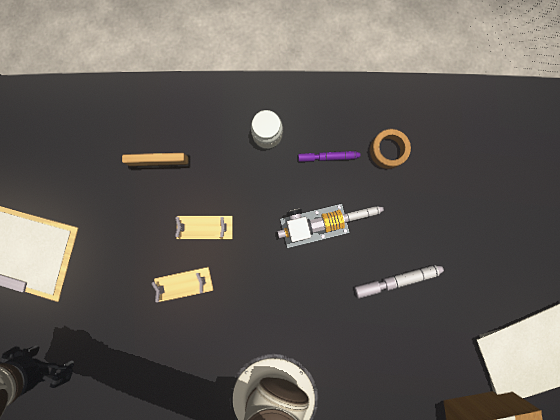

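Run:
```python
from h import *
import pickle
c=camera("top"); s=camera("scene")
print(c["shot"],s["shot"])
M={}
for n,cc in(("top",c),("scene",s)):
    for t in("station","nozzle_mid","sleeve_mid","rest_mid"):
        for i,d in enumerate(spotter.trace(cc,t)):
            m=d["pixels"]; v,u=np.nonzero(m); 
            if len(u)<5: continue
            print(n,t,i,round(d["confidence"],2),len(u),u.min(),u.max(),v.min(),v.max(),u.mean().round(1),v.mean().round(1))
            M[n,t,i]=m
pickle.dump((c,s,M),open("d0.pkl","wb"))
save(c,"top_st",(265,185,395,265),6)
save(s,"sc_st",(160,180,280,280),6)
save(c,"top_re",(160,200,250,310),5)
save(s,"sc_re",(260,100,370,210),5)
```

```text
3 4
top station 0 0.65 2071 278 348 204 247 312.6 225.0
top nozzle_mid 0 0.91 524 298 360 150 160 329.8 155.3
top nozzle_mid 1 0.89 298 344 383 206 221 362.4 213.2
top nozzle_mid 2 0.77 1051 356 443 265 297 400.0 279.8
top sleeve_mid 0 0.61 315 323 342 211 231 332.7 220.7
top rest_mid 0 0.87 1360 152 211 268 301 181.9 284.5
top rest_mid 1 0.78 1253 176 231 216 238 203.6 227.1
scene station 0 0.71 2781 200 265 191 270 232.0 229.7
scene nozzle_mid 0 0.93 1104 82 160 205 270 120.3 238.7
scene nozzle_mid 1 0.76 726 227 290 277 323 257.9 301.0
scene nozzle_mid 2 0.65 420 173 210 236 269 191.5 252.3
scene sleeve_mid 0 0.86 479 201 229 217 245 216.8 229.8
scene sleeve_mid 1 0.36 409 172 210 236 269 190.7 253.1
scene rest_mid 0 0.91 1225 296 351 153 204 324.0 182.2
scene rest_mid 1 0.75 995 281 329 113 162 306.0 141.9
```

View pics/top_st.png

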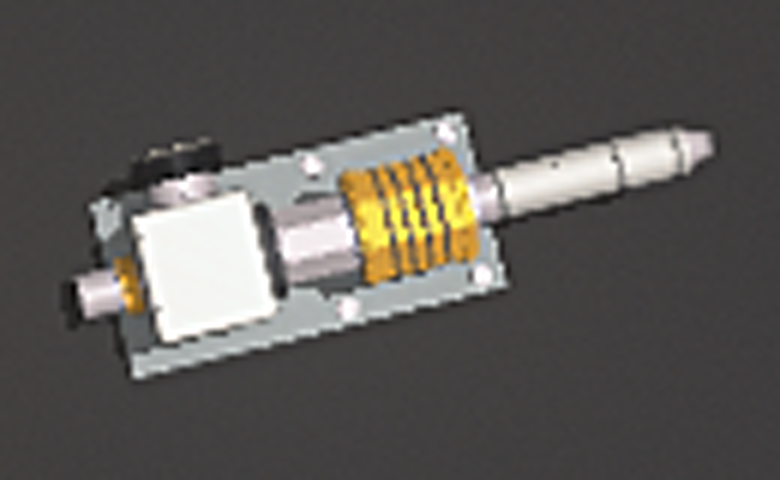

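View pics/sc_st.png

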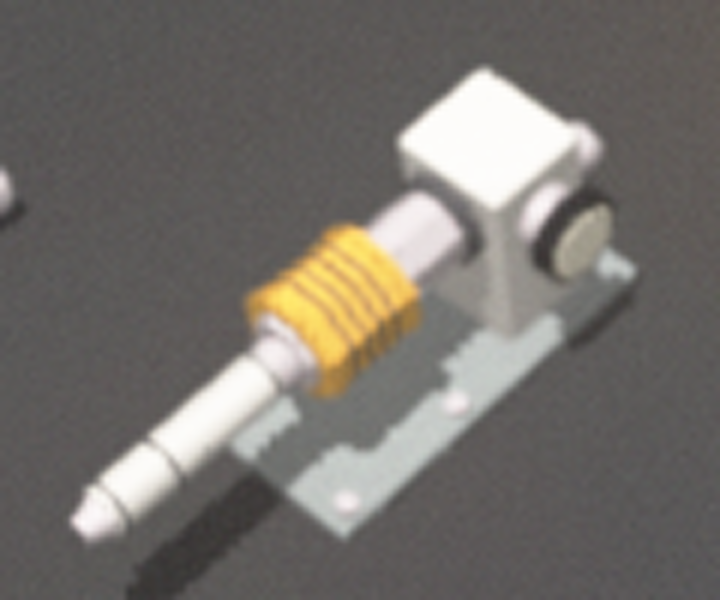

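View pics/top_re.png

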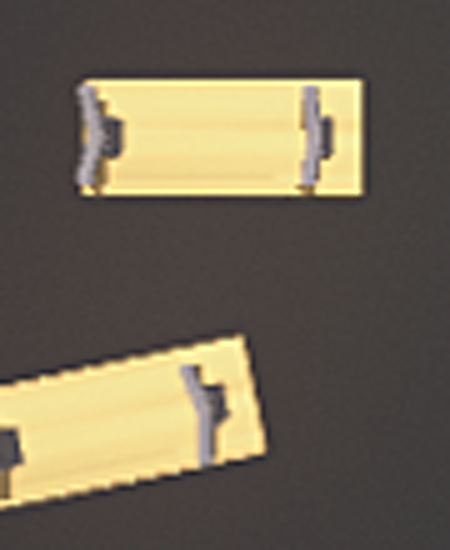

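View pics/sc_re.png

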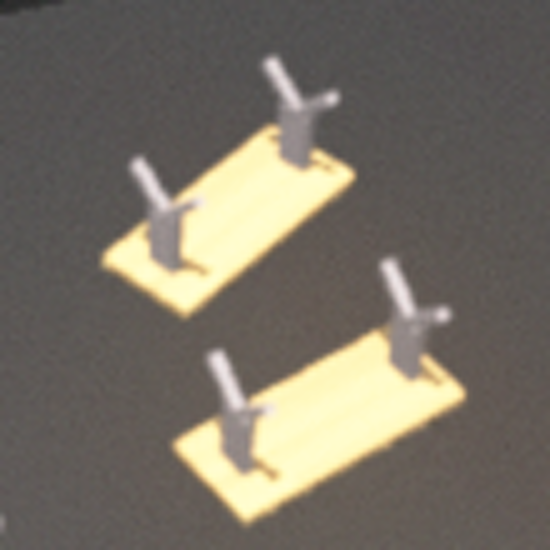

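```bash
cat > fit.py <<'E'
from h import *
from scipy.optimize import least_squares
import pickle
def T(p,L):
    L=np.array(L,float)/1000; a=p[2]; r=np.array([[np.cos(a),-np.sin(a),0],[np.sin(a),np.cos(a),0],[0,0,1]])
    return L@r.T+np.array([p[0],p[1],0])
def fit(obs,p0):
    f=lambda p: np.concatenate([(proj(c,T(p,[l]))[0]-uv) for c,l,uv in obs])
    r=least_squares(f,p0,loss="soft_l1")
    return r.x,f(r.x).reshape(-1,2)
E
python3 - <<'E'
from fit import *
c,s,M=pickle.load(open("d0.pkl","rb"))
top=[(c,[20,45,8],(342.5,203.7)),(c,[20,-45,8],(349.5,232.5)),(c,[-100,30,109],(307.2,216.7)),(c,[-100,-30,109],(311.7,234.5)),(c,[-155,30,109],(287,221.2)),(c,[-155,-30,109],(292.5,242)),(c,[113.5,0,78.5],(384,208.7))]
sc=[(s,[20,45,8],(217.5,269.7)),(s,[-100,30,109],(242.5,215)),(s,[-100,-30,109],(226.3,203.7)),(s,[-155,-30,109],(241.2,191.3)),(s,[-155,30,109],(257,203.3)),(s,[113.5,0,78.5],(173.2,268.2))]
for o in(top,sc,top+sc):
    p,r=fit(o,[.53,-.19,-1.37]); print(p[:2].round(4),np.degrees(p[2]).round(2)); print(r.round(1).tolist())
rt=[(c,[82.5,35,10],(232.6,215.8)),(c,[82.5,-35,10],(232.6,238.9)),(c,[-82.5,-35,10],(176,238.9)),(c,[-82.5,35,10],(176,215.8))]
rs=[(s,[82.5,35,10],(309.6,204.4)),(s,[82.5,-35,10],(294.6,189)),(s,[-82.5,35,10],(353.4,178.6)),(s,[-82.5,-35,10],(337,165.4))]
for o in(rt,rs,rt+rs):
    p,r=fit(o,[.5,.2,-1.57]); print("rest",p[:2].round(4),np.degrees(p[2]).round(2)); print(r.round(1).tolist())
E
```

```text
[ 0.5224 -0.1925] -76.0
[[0.2, -0.5], [0.7, 0.3], [-0.3, -0.9], [0.5, 3.0], [0.0, -0.6], [-0.2, 0.3], [-0.9, 0.1]]
[ 0.5291 -0.1913] -76.41
[[-0.5, 0.2], [0.3, 0.3], [-0.1, -0.6], [-0.0, -0.3], [0.7, -0.6], [-0.3, 0.7]]
[ 0.5259 -0.1919] -76.62
[[0.2, -1.7], [0.3, -0.8], [-0.5, -2.6], [0.1, 1.3], [-0.2, -2.6], [-0.7, -1.6], [-1.0, -0.7], [-1.4, -0.5], [-0.5, -0.3], [-0.8, -1.2], [-0.7, -0.9], [-0.0, -1.2], [-1.2, -0.2]]
rest [0.4961 0.2078] -89.38
[[-0.5, -0.4], [-0.6, 0.3], [0.4, 0.3], [0.7, -0.2]]
rest [0.504  0.2052] -88.28
[[-0.1, 0.1], [-0.1, 0.4], [-0.3, -0.0], [0.7, -0.6]]
rest [0.4994 0.2074] -88.53
[[-0.5, -1.9], [-0.3, -1.2], [0.7, -0.4], [0.7, -0.9], [-0.6, -1.4], [-0.5, -1.0], [-0.7, -1.2], [0.4, -1.8]]
```

```bash
cat > plan.py <<'E'
# print rounded rows from measured pose to target (tool roughly vertical): python3 plan.py x y z yaw n claw
from h import *
import sys
def Rm(o): return R.from_euler('xyz',o,degrees=True)
def plan(tp,ty,n,claw,acc=True,trot=None):
    o=get_obs(); p=np.array(o["ee_pos"]); r=Rm(o["tcp_rot"])
    tr=Rm([180,0,ty]) if trot is None else trot
    rel=(r.inv()*tr).as_rotvec()
    w=np.sin(np.pi*(np.arange(n)+.5)/n) if acc else np.ones(n)
    w=np.clip(w,.35,None); w/=w.sum()
    rows=[]
    for i in range(n):
        d=(np.array(tp)-np.array(o["ee_pos"]))*w[i]
        loc=r.inv().apply(d)*100; rv=np.degrees(rel*w[i])
        loc=loc.round(2); rv=rv.round(2)
        rows.append([claw,loc.tolist(),rv.tolist()])
        p=p+r.apply(loc/100); r=r*R.from_rotvec(rv,degrees=True)
    print("from",np.round(o["ee_pos"],4),np.round(o["tcp_rot"],2),"pred end",p.round(4),r.as_euler('xyz',degrees=True).round(2))
    m=max(max(map(abs,a[1])) for a in rows); m2=max(max(map(abs,a[2])) for a in rows); print("max",m,m2)
    for k in range(0,n,12): print(str(rows[k:k+12]).replace(" ",""))
if __name__=="__main__":
    a=[float(v) for v in sys.argv[1:]]
    plan(a[:3],a[3],int(a[4]),a[5])
E
python3 - <<'E'
from h import *
c=camera("wrist"); save(c,"w0")
o=get_obs(); r=R.from_euler('xyz',o["tcp_rot"],degrees=True)
print(c["intrinsics"],c["k1"],c["xyz"],c["orientation"])
print(r.inv().apply(np.array(c["xyz"])-o["ee_pos"]), (r.inv().as_matrix()@Rcam(c)).round(3))
E
python3 plan.py 0.44 0.21 0.33 1.5 14 0
```

```text
[[377.52228036   0.         275.39196955]
 [  0.         377.52228036 215.45861196]
 [  0.           0.           1.        ]] -0.022672992797033324 [0.10306428 0.54676165 0.37498752] [ 1.61618559e+02 -7.67913654e-02  7.09482691e+01]
[ 0.00042167 -0.08121723 -0.1326704 ] [[ 1.    -0.     0.001]
 [-0.     0.949  0.315]
 [-0.001 -0.315  0.949]]
from [0.1797 0.5198 0.2423] [-180.     -0.     70.93] pred end [0.44   0.21   0.3299] [-180.     -0.      1.51]
max 4.25 7.3
[[0.0,[-0.77,1.29,-0.32],[-0.0,-0.0,2.57]],[0.0,[-0.71,1.32,-0.32],[-0.0,-0.0,2.57]],[0.0,[-0.99,2.05,-0.49],[-0.0,-0.0,3.91]],[0.0,[-1.13,2.81,-0.66],[-0.0,-0.0,5.2]],[0.0,[-1.04,3.48,-0.79],[-0.0,-0.0,6.22]],[0.0,[-0.73,3.98,-0.88],[-0.0,-0.0,6.94]],[0.0,[-0.26,4.25,-0.92],[-0.0,-0.0,7.3]],[0.0,[0.28,4.25,-0.92],[-0.0,-0.0,7.3]],[0.0,[0.78,3.97,-0.88],[-0.0,-0.0,6.94]],[0.0,[1.12,3.45,-0.79],[-0.0,-0.0,6.22]],[0.0,[1.25,2.76,-0.66],[-0.0,-0.0,5.2]],[0.0,[1.12,1.98,-0.49],[-0.0,-0.0,3.91]]]
[[0.0,[0.82,1.25,-0.32],[-0.0,-0.0,2.57]],[0.0,[0.88,1.21,-0.32],[-0.0,-0.0,2.57]]]
```

View pics/w0.png

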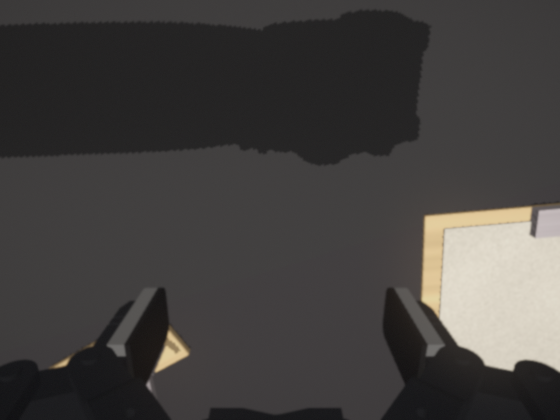

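play_rows([
  [0.0,[-0.77,1.29,-0.32],[0,0,2.57]],
  [0.0,[-0.71,1.32,-0.32],[0,0,2.57]],
  [0.0,[-0.99,2.05,-0.49],[0,0,3.91]],
  [0.0,[-1.13,2.81,-0.66],[0,0,5.2]],
  [0.0,[-1.04,3.48,-0.79],[0,0,6.22]],
  [0.0,[-0.73,3.98,-0.88],[0,0,6.94]],
  [0.0,[-0.26,4.25,-0.92],[0,0,7.3]],
  [0.0,[0.28,4.25,-0.92],[0,0,7.3]],
  [0.0,[0.78,3.97,-0.88],[0,0,6.94]],
  [0.0,[1.12,3.45,-0.79],[0,0,6.22]],
  [0.0,[1.25,2.76,-0.66],[0,0,5.2]],
  [0.0,[1.12,1.98,-0.49],[0,0,3.91]],
])

```text
time: 2.55
ee_pos: [0.4213, 0.2051, 0.3298]
tcp_rot: [180.0, -0.3, 2.6]
wrist_force: [-0.4, 0.8, -0.6]
opening: 0.0853
```

play_rows([
  [0.0,[1.5,1.25,-0.32],[0,0,4]],
  [0.0,[2,1.21,-0.32],[0,0,3]],
  [0.0,[1,0,0],[0,0,0]],
  [0,[0,0,0],[0,0,0]],
])

```text
time: 2.95
ee_pos: [0.4688, 0.1717, 0.3393]
tcp_rot: [-179.9, -0.5, -5.7]
wrist_force: [0.9, -0.3, -0.1]
opening: 0.0856
```

Run:
```python
from fit import *
c=camera("wrist"); save(c,"w1"); t=camera("top"); s=camera("scene"); save(t,"top1"); save(s,"scene1")
o=get_obs(); print(o["time"],o["ee_pos"],o["tcp_rot"],o["wrist_force"]); pickle.dump((c,t,s,o),open("d1.pkl","wb"))
for cc,n in((t,"t"),(s,"s")): print(n,proj(cc,o["ee_pos"]))
for d in spotter.spot_in(c,"rest_mid"): print(d)
```

```text
3.1 [0.46755815 0.17270082 0.33958385] [-179.89961571   -0.46747417   -5.52667539] [-0.52513198 -0.62824504  0.51898689]
t [[190.1558075  237.24912627]]
s [[313.05746229  90.19877853]]
{'point': [0.3325, 0.2724, 0.0142], 'confidence': 0.86}
{'point': [0.5003, 0.2153, 0.0119], 'confidence': 0.82}
```

View pics/w1.png

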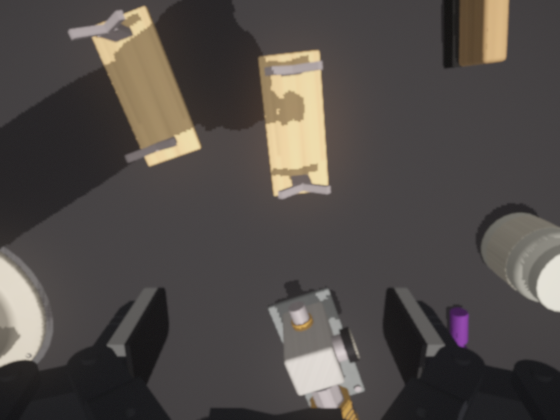

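View pics/top1.png

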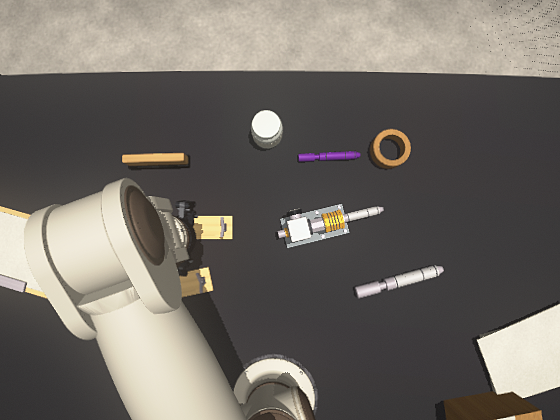

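Run:
```python
from fit import *
c,t,s,o=pickle.load(open("d1.pkl","rb"))
save(c,"w1r",(245,40,345,210),3.5); save(c,"w1s",(260,280,380,420),4)
```

```text
(no output)
```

View pics/w1r.png

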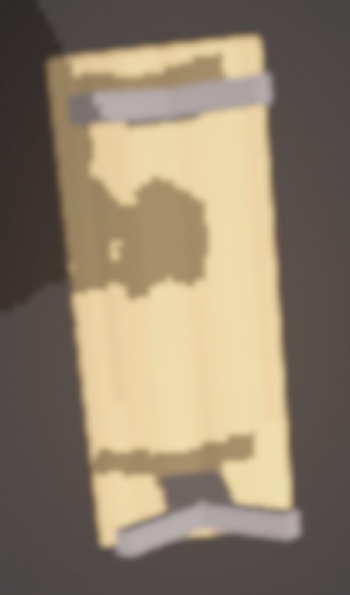

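View pics/w1s.png

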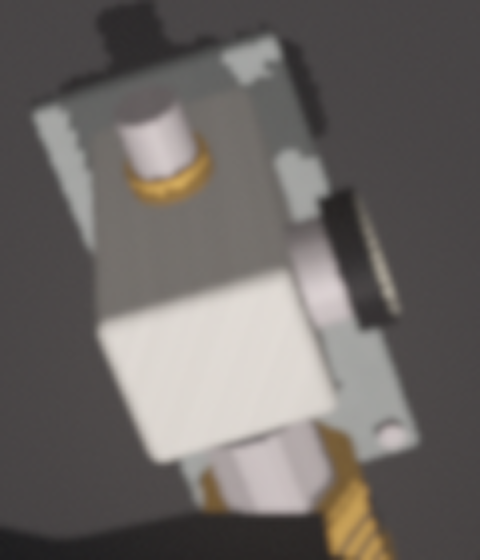

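```bash
python3 - <<'E'
from fit import *
w,t,s,o=pickle.load(open("d1.pkl","rb"))
rw=[(w,[-82.5,-35,10],(258.4,56.6)),(w,[-82.5,35,10],(319.9,50.3)),(w,[82.5,-35,10],(273.6,196.3))]
p,r=fit(rw,[.5,.2,-1.57]); print("rest",p[:2].round(4),np.degrees(p[2]).round(2)); print(r.round(1).tolist())
for l in ([-66.5,24,82],[-66.5,-24,82],[58.5,24,82],[58.5,-24,82]): print(proj(w,T(p,[l])))
sw=[(w,[-155,-30,109],(285.8,362.5)),(w,[-155,30,109],(332,347)),(w,[-100,30,109],(343.8,380)),(w,[-100,-30,109],(300,395.5))]
p,r=fit(sw,[.5,-.2,-1.37]); print("st",p[:2].round(4),np.degrees(p[2]).round(2)); print(r.round(1).tolist())
E
python3 plan.py 0.51 -0.10 0.33 13.6 9 0
```

```text
rest [0.4994 0.2092] -89.8
[[0.1, 0.2], [0.0, -0.2], [-0.1, -0.1]]
[[318.64193773  61.4081835 ]]
[[269.10437863  66.75818053]]
[[326.57330739 186.90781712]]
[[281.66065693 191.45484019]]
st [ 0.53   -0.1872] -74.04
[[-2.4, -0.6], [0.1, -1.3], [3.1, 1.4], [-0.1, 1.0]]
from [0.4675 0.1729 0.3396] [-179.9    -0.47   -5.5 ] pred end [ 0.51   -0.1     0.3298] [-1.7998e+02 -1.0000e-02  1.3580e+01]
max 4.49 3.12
[[0.0,[0.39,1.53,0.06],[-0.0,-0.03,-1.09]],[0.0,[0.52,2.2,0.08],[-0.0,-0.04,-1.56]],[0.0,[0.7,3.39,0.12],[-0.0,-0.06,-2.39]],[0.0,[0.69,4.19,0.15],[-0.0,-0.07,-2.94]],[0.0,[0.5,4.49,0.16],[-0.0,-0.08,-3.12]],[0.0,[0.24,4.24,0.15],[-0.0,-0.07,-2.94]],[0.0,[0.02,3.46,0.12],[-0.0,-0.06,-2.39]],[0.0,[-0.08,2.26,0.08],[-0.0,-0.04,-1.56]],[0.0,[-0.1,1.58,0.05],[-0.0,-0.03,-1.09]]]
```

play_rows([
  [0.0,[0.39,1.53,0.06],[0,0,-1.1]],
  [0.0,[0.52,2.2,0.08],[0,0,-1.6]],
  [0.0,[0.7,3.4,0.12],[0,0,-2.4]],
  [0.0,[0.7,4.2,0.15],[0,0,-3]],
  [0.0,[0.5,4.5,0.16],[0,0,-3.1]],
  [0.0,[0.24,4.3,0.15],[0,0,-2.9]],
  [0.0,[0,3.5,0.1],[0,0,-2.4]],
  [0.0,[0,2.3,0],[0,0,-1.6]],
  [0.0,[0,1.5,0],[0,0,-1]],
  [0,[0,0,0],[0,0,0]],
  [0,[0,0,0],[0,0,0]],
])

```text
time: 4.25
ee_pos: [0.5117, -0.1011, 0.3311]
tcp_rot: [-180.0, -0.5, 15.5]
wrist_force: [0.1, -0.2, -0.2]
opening: 0.0855
```

Run:
```python
from fit import *
c=camera("wrist"); save(c,"w2")
o=get_obs(); print(o["time"],o["ee_pos"],o["tcp_rot"],o["wrist_force"]); pickle.dump((c,o),open("d2.pkl","wb"))
for n in("nozzle_mid","sleeve_mid"):
  for d in spotter.spot_in(c,n): print(n,d)
```

```text
4.3 [ 0.51167189 -0.10089665  0.3311172 ] [-179.98361973   -0.50471995   15.51594407] [ 0.01037683 -0.94513398 -0.11178801]
nozzle_mid {'point': [0.5377, -0.2449, 0.0868], 'confidence': 0.92}
nozzle_mid {'point': [0.7052, -0.1386, 0.0185], 'confidence': 0.76}
nozzle_mid {'point': [0.3358, -0.2903, 0.0323], 'confidence': 0.68}
sleeve_mid {'point': [0.5134, -0.1522, 0.1036], 'confidence': 0.78}
```

View pics/w2.png

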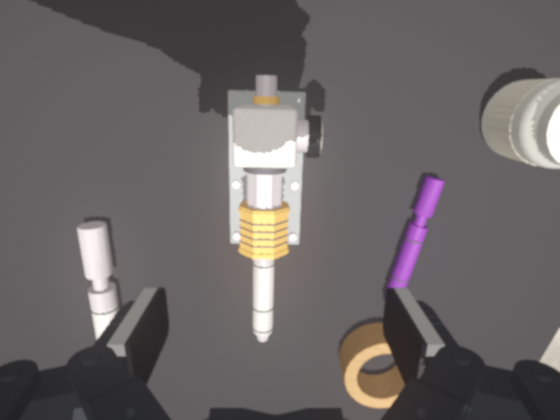

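Run:
```python
from fit import *
c,o=pickle.load(open("d2.pkl","rb"))
save(c,"w2s",(215,70,335,220),4); save(c,"w2n",(215,190,335,350),3.7)
```

```text
(no output)
```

View pics/w2s.png

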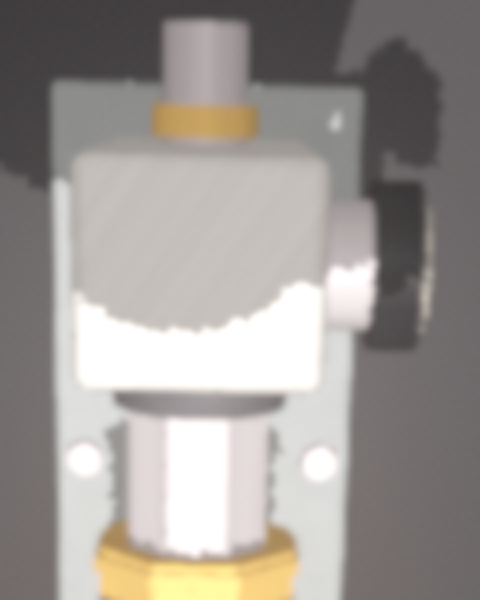

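View pics/w2n.png

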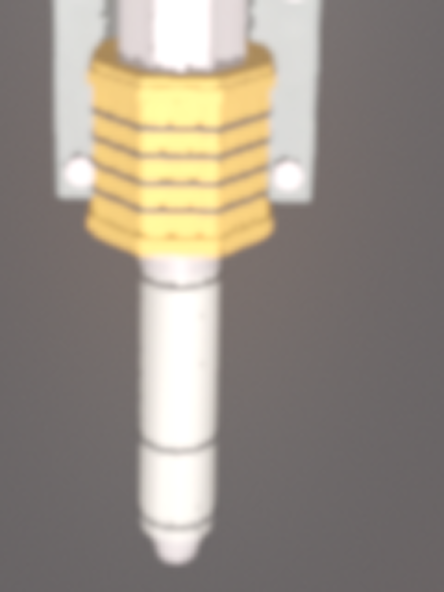

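Run:
```python
from fit import *
c,o=pickle.load(open("d2.pkl","rb"))
a=[(c,[-100,-30,109],(234.2,167)),(c,[-100,30,109],(295,166.3)),(c,[-155,-30,109],(233.8,109)),(c,[-155,30,109],(296.8,109)),(c,[20,-45,8],(230.4,243.5)),(c,[20,45,8],(299.6,244.9)),(c,[113.5,0,78.5],(262.6,342.2))]
p,r=fit(a,[.525,-.19,-1.34]); print(p[:2].round(4),np.degrees(p[2]).round(2)); print(r.round(1).tolist())
for k in([113.5,0,78.5],[60,0,78.5],[30,0,78.5],[-4,0,105],[-56,0,105]): print(k,proj(c,T(p,[k])),T(p,[k]))
```

```text
[ 0.5257 -0.1892] -75.69
[[-1.2, 0.8], [1.1, 2.6], [-1.6, -1.2], [1.6, 0.1], [-0.1, 0.1], [-0.3, -0.2], [0.4, -4.0]]
[113.5, 0, 78.5] [[262.96445686 338.24137241]] [[ 0.55375878 -0.29920069  0.0785    ]]
[60, 0, 78.5] [[263.43013827 299.39363975]] [[ 0.54053383 -0.24736103  0.0785    ]]
[30, 0, 78.5] [[263.71051735 276.21605481]] [[ 0.53311797 -0.21829206  0.0785    ]]
[-4, 0, 105] [[263.5548492  258.76512856]] [[ 0.52471332 -0.18534723  0.105     ]]
[-56, 0, 105] [[264.1234868  211.15722682]] [[ 0.51185916 -0.13496102  0.105     ]]
```

```bash
python3 plan.py 0.5183 -0.1609 0.150 14.3 7 0
```

```text
from [ 0.5118 -0.1007  0.3312] [-179.99   -0.52   15.55] pred end [ 0.5184 -0.161   0.15  ] [-1.7999e+02  1.0000e-02  1.4310e+01]
max 3.81 0.26
[[0.0,[-0.08,0.44,1.33],[-0.0,-0.04,0.09]],[0.0,[-0.15,0.79,2.38],[-0.0,-0.07,0.16]],[0.0,[-0.21,1.14,3.44],[-0.0,-0.1,0.24]],[0.0,[-0.22,1.26,3.81],[-0.0,-0.11,0.26]],[0.0,[-0.18,1.14,3.44],[-0.0,-0.1,0.24]],[0.0,[-0.12,0.79,2.38],[-0.0,-0.07,0.16]],[0.0,[-0.06,0.44,1.34],[-0.0,-0.04,0.09]]]
```

play_rows([
  [0.0,[-0.08,0.44,1.3],[0,-0.04,0.1]],
  [0.0,[-0.15,0.8,2.4],[0,-0.07,0.16]],
  [0.0,[-0.2,1.14,3.4],[0,-0.1,0.24]],
  [0.0,[-0.2,1.26,3.8],[0,-0.1,0.26]],
  [0.0,[-0.18,1.14,3.4],[0,-0.1,0.24]],
  [0.0,[-0.12,0.8,2.4],[0,-0.07,0.16]],
  [0.0,[-0.06,0.44,1.3],[0,0,0.1]],
  [0,[0,0,0],[0,0,0]],
  [0,[0,0,0],[0,0,0]],
])

```text
time: 5.3
ee_pos: [0.5202, -0.1548, 0.1486]
tcp_rot: [179.9, -0.4, 14.8]
wrist_force: [0.2, -0.1, 0.6]
opening: 0.0849
```

```bash
python3 - <<'E'
from h import *
c=camera("wrist"); save(c,"w3");
E
python3 plan.py 0.5183 -0.1609 0.070 14.3 5 0
```

```text
from [ 0.5204 -0.1548  0.1487] [179.89  -0.42  14.84] pred end [ 0.5183 -0.1609  0.07  ] [-1.7999e+02 -1.0000e-02  1.4300e+01]
max 2.37 0.16
[[0.0,[-0.04,0.05,0.83],[0.01,-0.04,0.06]],[0.0,[-0.1,0.13,1.92],[0.03,-0.1,0.13]],[0.0,[-0.12,0.16,2.37],[0.03,-0.13,0.16]],[0.0,[-0.09,0.13,1.92],[0.03,-0.1,0.13]],[0.0,[-0.04,0.06,0.83],[0.01,-0.04,0.06]]]
```

View pics/w3.png

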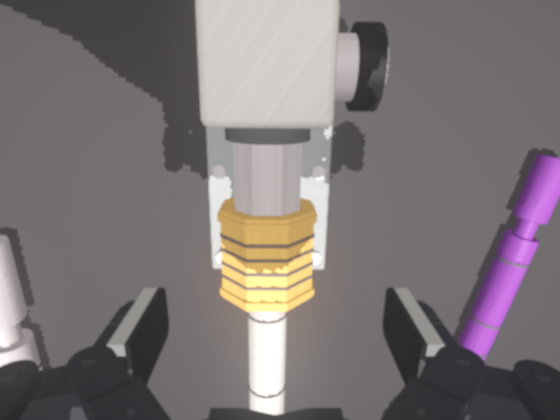

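Run:
```python
from h import *
import pickle
c=camera("wrist"); pickle.dump(c,open("d3.pkl","wb")); save(c,"w3c",(190,110,340,410),2)
o=get_obs();print(o["time"])
for d in spotter.trace(c,"sleeve_mid"):
    m=d["pixels"];v,u=np.nonzero(m);print(d["confidence"],u.min(),u.max(),v.min(),v.max())
    for r in range(200,310,10):
        k=u[v==r]; 
        if len(k): print(r,k.min(),k.max(),(k.min()+k.max())/2, at_z(c,[((k.min()+k.max())/2,r)],.0965).round(4))
```

```text
5.4
0.88 217 316 198 312
200 224 310 267.0 [[ 0.5096 -0.1282  0.0965]]
210 219 315 267.0 [[ 0.5109 -0.1334  0.0965]]
220 218 316 267.0 [[ 0.5123 -0.1386  0.0965]]
230 220 313 266.5 [[ 0.5134 -0.1441  0.0965]]
240 221 312 266.5 [[ 0.5148 -0.1495  0.0965]]
250 220 313 266.5 [[ 0.5163 -0.1551  0.0965]]
260 220 312 266.0 [[ 0.5175 -0.1608  0.0965]]
270 222 311 266.5 [[ 0.5192 -0.1665  0.0965]]
280 221 312 266.5 [[ 0.5207 -0.1724  0.0965]]
290 220 313 266.5 [[ 0.5223 -0.1784  0.0965]]
300 229 305 267.0 [[ 0.5241 -0.1844  0.0965]]
```

View pics/w3c.png

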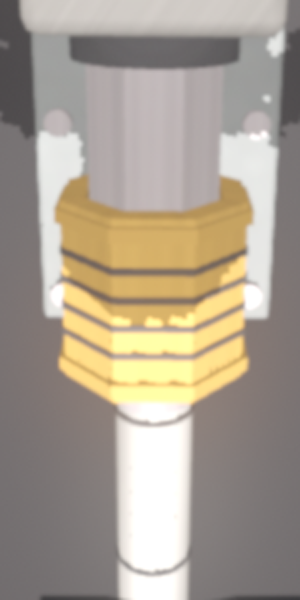

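Run:
```python
from h import *
import pickle
c=pickle.load(open("d3.pkl","rb"))
for v in(303,310,216,210): print(v,at_z(c,[(267,v)],.106).round(4))
```

```text
303 [[ 0.5232 -0.1806  0.106 ]]
310 [[ 0.5243 -0.1847  0.106 ]]
216 [[ 0.5111 -0.1334  0.106 ]]
210 [[ 0.5103 -0.1304  0.106 ]]
```

play_rows([
  [0.0,[-0.04,0.05,0.83],[0,0,0]],
  [0.0,[-0.1,0.13,1.9],[0,-0.1,0.1]],
  [0.0,[-0.12,0.15,2.4],[0,-0.1,0.1]],
  [0.0,[-0.09,0.13,1.9],[0,-0.1,0.1]],
  [0.0,[-0.04,0.05,0.8],[0,0,0.1]],
  [0,[0,0,0],[0,0,0]],
  [0,[0,0,0],[0,0,0]],
])

```text
time: 6.15
ee_pos: [0.5216, -0.1611, 0.0721]
tcp_rot: [179.6, -0.6, 14.5]
wrist_force: [0.3, -0.4, 0.6]
opening: 0.0856
```

```bash
python3 plan.py 0.518 -0.160 0.070 14.3 2 0
```

```text
from [ 0.5216 -0.1611  0.0721] [179.61  -0.59  14.5 ] pred end [ 0.518 -0.16   0.07 ] [179.99   0.    14.3 ]
max 0.16 0.3
[[0.0,[-0.16,-0.1,0.1],[0.19,-0.3,0.1]],[0.0,[-0.16,-0.1,0.11],[0.19,-0.3,0.1]]]
```

play_rows([
  [0,[-0.2,-0.1,0.1],[0.2,-0.4,0.1]],
  [0,[-0.2,-0.05,0.1],[0.2,-0.4,0.1]],
  [0,[0,0,0],[0,0,0]],
], newtons=40)

```text
time: 6.45
ee_pos: [0.5182, -0.1608, 0.0725]
tcp_rot: [179.9, 0.1, 14.3]
wrist_force: [-0.2, 0.3, -0.0]
opening: 0.0855
```

Aligned. Close on the sleeve.

play_rows([
  [0.5,[0,0,0.15],[0,0,0]],
  [0.8,[0,0,0],[0,0,0]],
  [0.8,[0,0,0],[0,0,0]],
  [0.8,[0,0,0],[0,0,0]],
  [0.8,[0,0,0],[0,0,0]],
  [0.8,[0,0,0],[0,0,0]],
])

```text
time: 7.05
ee_pos: [0.5174, -0.1613, 0.0721]
tcp_rot: [179.9, 0.2, 14.3]
wrist_force: [-0.6, 0.0, 0.3]
opening: 0.0491
```

play_rows([
  [0.8,[0,-0.2,0],[0,0,0]],
  [0.8,[0,-0.3,0],[0,0,0]],
  [0.8,[0,-0.3,0],[0,0,0]],
], newtons=50)

```text
time: 7.35
ee_pos: [0.5159, -0.1554, 0.0721]
tcp_rot: [179.6, 0.2, 14.2]
wrist_force: [2.0, -6.0, -1.2]
opening: 0.049
```

play_rows([
  [0.8,[0,-0.35,0],[0,0,0]],
  [0.8,[0,-0.35,0],[0,0,0]],
  [0.8,[0,-0.35,0],[0,0,0]],
])

```text
time: 7.65
ee_pos: [0.5139, -0.1476, 0.0722]
tcp_rot: [179.2, 0.2, 14.1]
wrist_force: [7.5, -26.4, -5.8]
opening: 0.0491
```

play_rows([
  [0.8,[0,-0.1,0],[0,0,0]],
  [0.8,[0,0,0],[0,0,0]],
])

```text
time: 7.85
ee_pos: [0.5141, -0.1484, 0.0722]
tcp_rot: [179.0, 0.2, 14.1]
wrist_force: [1.3, -5.4, -1.4]
opening: 0.0491
```

Run:
```python
from h import *
import pickle
c=camera("wrist"); save(c,"w4"); t=camera("top"); save(t,"t4",(265,185,395,265),6)
print(get_obs()["wrist_force"],get_obs()["ee_pos"])
```

```text
[ 1.76170038 -7.61718901 -0.50199304] [ 0.51409766 -0.14842566  0.07218596]
```

View pics/w4.png

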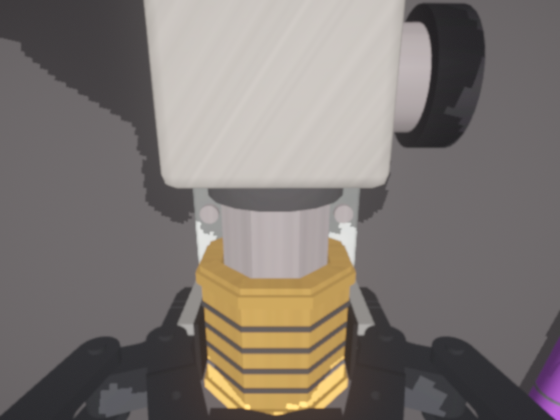

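View pics/t4.png

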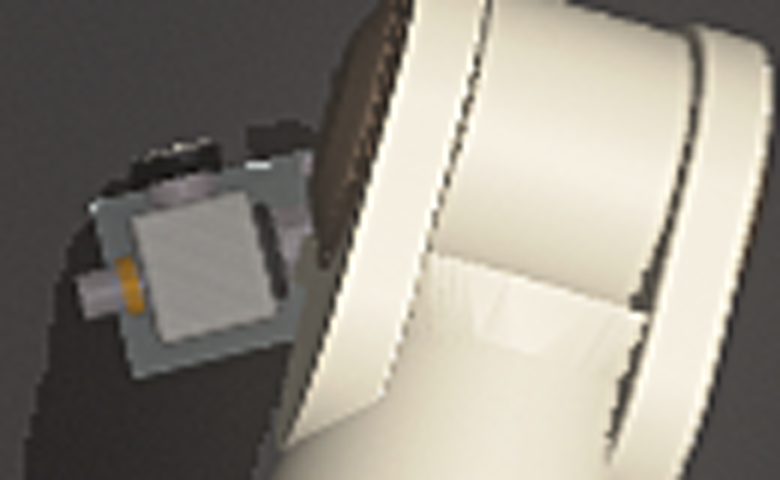

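Run:
```python
from h import *
t=camera("scene"); save(t,"s4",(150,170,290,290),5)
```

```text
(no output)
```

View pics/s4.png

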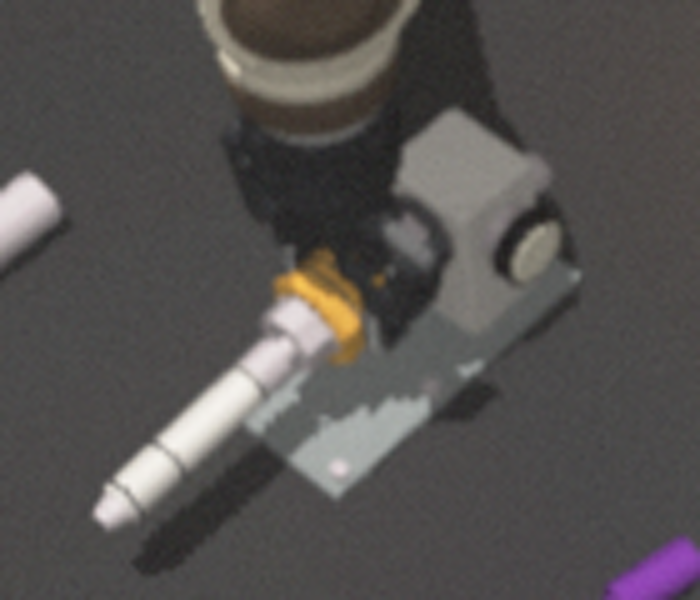

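play_rows([
  [0.0,[0,0,0],[0,0,0]],
  [0,[0,0,0],[0,0,0]],
  [0,[0,0,0],[0,0,0]],
  [0,[0,0,-1.5],[0.3,0,0]],
  [0,[0,0,-3],[0.3,0,0]],
  [0,[0,0,-4],[0.3,0,0]],
  [0,[0,0,-3],[0,0,0]],
  [0,[0,0,0],[0,0,0]],
])

```text
time: 8.8
ee_pos: [0.5131, -0.1456, 0.1898]
tcp_rot: [-179.9, 0.3, 14.1]
wrist_force: [0.4, 0.3, -0.6]
opening: 0.0855
```

```bash
python3 plan.py 0.5402 -0.2452 0.160 14.4 5 0
```

```text
from [ 0.5131 -0.1456  0.1898] [-179.86    0.33   14.13] pred end [ 0.5403 -0.2453  0.1602] [-1.800e+02  1.000e-02  1.441e+01]
max 3.11 0.1
[[0.0,[0.02,1.09,0.31],[-0.02,0.03,-0.03]],[0.0,[0.05,2.52,0.72],[-0.03,0.08,-0.07]],[0.0,[0.06,3.11,0.89],[-0.04,0.1,-0.08]],[0.0,[0.04,2.52,0.72],[-0.03,0.08,-0.07]],[0.0,[0.02,1.09,0.31],[-0.02,0.03,-0.03]]]
```

play_rows([
  [0.0,[0,1.1,0.3],[0,0,0]],
  [0.0,[0.05,2.5,0.7],[0,0.1,0]],
  [0.0,[0.05,3.1,0.9],[0,0.1,-0.1]],
  [0.0,[0.05,2.5,0.7],[0,0.1,-0.1]],
  [0.0,[0,1.2,0.3],[0,0,0]],
  [0,[0,0,0],[0,0,0]],
  [0,[0,0,0],[0,0,0]],
])

```text
time: 9.5
ee_pos: [0.5397, -0.2504, 0.1527]
tcp_rot: [-179.6, 0.3, 14.4]
wrist_force: [0.9, 0.4, 0.5]
opening: 0.0853
```

Run:
```python
from h import *
import pickle
c=camera("wrist"); save(c,"w5"); s=camera("scene"); save(s,"s5",(150,170,290,290),5); pickle.dump((c,s),open("d5.pkl","wb"))
print(get_obs()["time"],get_obs()["tcp_rot"],get_obs()["ee_pos"])
for d in spotter.trace(c,"nozzle_mid"):
    m=d["pixels"];v,u=np.nonzero(m);print(d["confidence"],u.min(),u.max(),v.min(),v.max())
    for r in range(v.min(),v.max(),10):
        k=u[v==r]
        if len(k): print(r,k.min(),k.max(), at_z(c,[((k.min()+k.max())/2,r)],.0845).round(4))
```

```text
9.6 [-179.62873759    0.22231701   14.46699357] [ 0.53991112 -0.24993609  0.15331789]
0.86 255 298 132 326
132 266 287 [[ 0.525  -0.1907  0.0845]]
142 256 298 [[ 0.5265 -0.1957  0.0845]]
152 256 298 [[ 0.5278 -0.2008  0.0845]]
162 256 298 [[ 0.5292 -0.206   0.0845]]
172 256 298 [[ 0.5305 -0.2113  0.0845]]
182 257 298 [[ 0.5322 -0.2165  0.0845]]
192 256 298 [[ 0.5333 -0.222   0.0845]]
202 257 297 [[ 0.5348 -0.2276  0.0845]]
212 258 297 [[ 0.5365 -0.2331  0.0845]]
222 257 295 [[ 0.5372 -0.2391  0.0845]]
232 258 296 [[ 0.5392 -0.2447  0.0845]]
242 257 296 [[ 0.5405 -0.2507  0.0845]]
252 257 296 [[ 0.542  -0.2568  0.0845]]
262 257 296 [[ 0.5436 -0.2629  0.0845]]
272 258 295 [[ 0.5452 -0.2692  0.0845]]
282 258 294 [[ 0.5466 -0.2756  0.0845]]
292 258 293 [[ 0.548  -0.2822  0.0845]]
302 258 294 [[ 0.55   -0.2887  0.0845]]
312 262 290 [[ 0.5517 -0.2955  0.0845]]
322 268 284 [[ 0.5535 -0.3024  0.0845]]
0.66 0 54 134 369
134 0 0 [[ 0.3825 -0.228   0.0845]]
144 0 2 [[ 0.3832 -0.2333  0.0845]]
154 0 4 [[ 0.3839 -0.2386  0.0845]]
164 0 6 [[ 0.3847 -0.2441  0.0845]]
174 0 9 [[ 0.3857 -0.2495  0.08
[... 901 characters left out ...]
57  -0.1323  0.0845]]
96 549 559 [[ 0.6585 -0.1369  0.0845]]
106 535 559 [[ 0.6572 -0.1424  0.0845]]
116 532 559 [[ 0.6587 -0.1472  0.0845]]
126 528 559 [[ 0.66   -0.1522  0.0845]]
136 524 559 [[ 0.6613 -0.1572  0.0845]]
146 520 559 [[ 0.6627 -0.1623  0.0845]]
156 517 556 [[ 0.6635 -0.1676  0.0845]]
166 513 552 [[ 0.6638 -0.1731  0.0845]]
176 509 548 [[ 0.6642 -0.1788  0.0845]]
186 505 544 [[ 0.6645 -0.1845  0.0845]]
196 501 540 [[ 0.6648 -0.1903  0.0845]]
206 497 535 [[ 0.6649 -0.1962  0.0845]]
216 493 531 [[ 0.6653 -0.2022  0.0845]]
226 490 527 [[ 0.666  -0.2082  0.0845]]
236 485 523 [[ 0.6661 -0.2145  0.0845]]
246 486 519 [[ 0.6679 -0.2204  0.0845]]
256 485 509 [[ 0.6675 -0.2271  0.0845]]
```

View pics/w5.png

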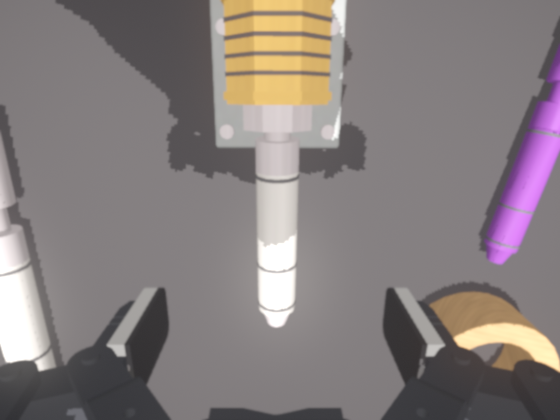

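View pics/s5.png

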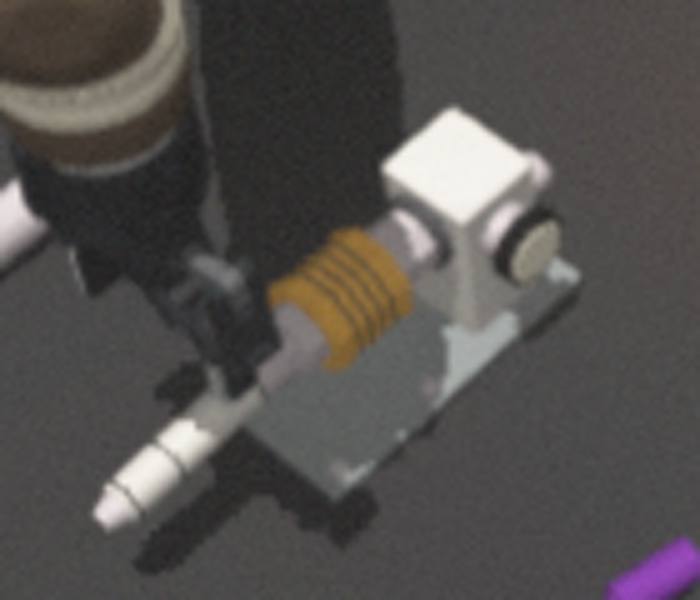

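play_rows([
  [0,[-0.05,-0.15,1.2],[0,0,0]],
  [0,[-0.05,-0.15,2],[0,0,0]],
  [0,[0,-0.15,2.2],[0,0,0]],
  [0,[0,-0.1,1.5],[0,0,0]],
  [0,[0,0,0.7],[0,0,0]],
  [0,[0,0,0],[0,0,0]],
  [0,[0,0,0],[0,0,0]],
])

```text
time: 10.35
ee_pos: [0.5377, -0.24, 0.0753]
tcp_rot: [-179.8, -0.0, 14.8]
wrist_force: [-0.4, 0.2, 0.8]
opening: 0.0856
```

```bash
python3 plan.py 0.5388 -0.2440 0.0705 14.4 2 0
```

```text
from [ 0.5377 -0.24    0.0753] [-179.78   -0.     14.78] pred end [ 0.5388 -0.244   0.0705] [180.   -0.   14.4]
max 0.24 0.19
[[0.0,[0.0,0.21,0.24],[-0.11,-0.0,0.19]],[0.0,[0.0,0.21,0.24],[-0.11,-0.0,0.19]]]
```

play_rows([
  [0,[0,0.2,0.25],[-0.1,0,0.2]],
  [0,[0,0.2,0.25],[-0.1,0,0.2]],
  [0,[0,0,0],[0,0,0]],
  [0.6,[0,0,0],[0,0,0]],
  [1,[0,0,0],[0,0,0]],
  [1,[0,0,0],[0,0,0]],
  [1,[0,0,0],[0,0,0]],
  [1,[0,0,0],[0,0,0]],
  [1,[0,0,0],[0,0,0]],
], newtons=35)

```text
time: 11.25
ee_pos: [0.5399, -0.2451, 0.0728]
tcp_rot: [179.8, -0.2, 14.3]
wrist_force: [-1.4, -0.9, -0.1]
opening: 0.0227
```

play_rows([
  [1,[0,0,0],[0,0,0]],
  [1,[0,0.5,0],[0,0,0]],
  [1,[0,0.8,0],[0,0,0]],
], newtons=50)

```text
time: 11.55
ee_pos: [0.5424, -0.2549, 0.0726]
tcp_rot: [-179.8, -0.2, 14.5]
wrist_force: [-1.4, 7.4, 0.6]
opening: 0.0223
```

play_rows([
  [1,[0,1,0],[0,0,0]],
  [1,[0,1,0],[0,0,0]],
  [1,[0,1,0],[0,0,0]],
])

```text
time: 11.85
ee_pos: [0.5498, -0.2827, 0.0709]
tcp_rot: [-179.5, -0.1, 14.6]
wrist_force: [0.0, 3.4, -3.8]
opening: 0.0219
```

play_rows([
  [1,[0,1,-0.1],[-0.2,0,0]],
  [1,[0,1.2,-0.1],[-0.2,0,0]],
  [1,[0,1.5,0],[0,0,0]],
  [1,[0,1.5,0],[0,0,0]],
  [1,[0,1,0],[0,0,0]],
  [1,[0,0,0],[0,0,0]],
])

```text
time: 12.45
ee_pos: [0.5664, -0.3516, 0.0719]
tcp_rot: [179.8, -0.0, 14.4]
wrist_force: [-1.0, -0.0, -4.4]
opening: 0.0223
```

Run:
```python
from h import *
import pickle
c=camera("wrist"); save(c,"w6"); s=camera("scene"); save(s,"s6",(130,170,290,310),4.2); pickle.dump((c,s,get_obs()),open("d6.pkl","wb"))
```

```text
(no output)
```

View pics/w6.png

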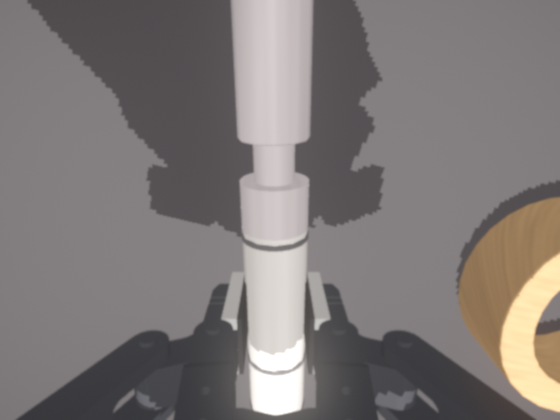

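View pics/s6.png

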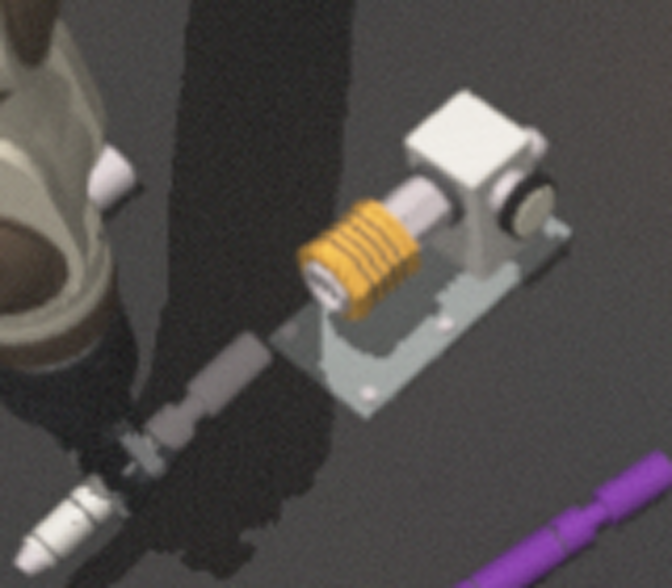

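Run:
```python
from h import *
import pickle
c,s,o=pickle.load(open("d6.pkl","rb"))
r=R.from_euler('xyz',o["tcp_rot"],degrees=True)
for z in(.078,.080,.082):
  for uv in((274,138),(274,143),(274,178),(274,182),(274,242),(276,366)):
    P=at_z(c,[uv],z+.012)[0]; print(z,uv,(r.inv().apply(P-o["ee_pos"])*1000).round(1))
# widths
for v,u0,u1 in((100,236,311),(220,242,307),(300,247,304)):
    A=at_z(c,[(u0,v),(u1,v)],.080); print(v,np.linalg.norm(A[0]-A[1])*1000)
```

```text
0.078 (274, 138) [ -0.2 -66.7 -18.2]
0.078 (274, 143) [ -0.2 -65.2 -18.2]
0.078 (274, 178) [ -0.2 -54.5 -18.2]
0.078 (274, 182) [ -0.2 -53.2 -18.2]
0.078 (274, 242) [ -0.3 -33.1 -18.1]
0.078 (276, 366) [  0.4  16.6 -18. ]
0.08 (274, 138) [ -0.2 -66.9 -20.2]
0.08 (274, 143) [ -0.2 -65.5 -20.2]
0.08 (274, 178) [ -0.2 -54.9 -20.2]
0.08 (274, 182) [ -0.2 -53.7 -20.2]
0.08 (274, 242) [ -0.2 -33.9 -20.1]
0.08 (276, 366) [  0.4  14.9 -20. ]
0.082 (274, 138) [ -0.2 -67.2 -22.2]
0.082 (274, 143) [ -0.2 -65.7 -22.2]
0.082 (274, 178) [ -0.2 -55.4 -22.2]
0.082 (274, 182) [ -0.2 -54.1 -22.2]
0.082 (274, 242) [ -0.2 -34.7 -22.1]
0.082 (276, 366) [  0.4  13.2 -22. ]
100 23.68541747155108
220 22.678878834878038
300 21.44083477436917
```

play_rows([
  [1,[0,0,-1],[0,0,0]],
  [1,[0,0,-2],[0,0,0]],
  [1,[0,0,-3],[0,0,0]],
  [1,[0,0,-3.5],[0,0,0]],
  [1,[0,0,-3],[0,0,0]],
  [1,[0,0,-2],[0,0,0]],
  [1,[0,0,-1],[0,0,0]],
  [1,[0,0,0],[0,0,0]],
])

```text
time: 13.35
ee_pos: [0.5648, -0.3443, 0.2392]
tcp_rot: [179.8, -0.1, 14.7]
wrist_force: [0.0, 0.2, -3.6]
opening: 0.0225
```

```bash
python3 - <<'E'
from h import *
import pickle
c,s=pickle.load(open("d5.pkl","rb"))
for v,u0,u1 in((152,256,298),(202,257,297),(252,257,296),(292,258,293)):
    A=at_z(c,[(u0-.5,v),(u1+.5,v)],.0785); print(v,np.linalg.norm(A[0]-A[1])*1000)
E
python3 plan.py 0.4997 0.181 0.22 0.7 18 1
```

```text
152 23.57332080022992
202 23.41497325586322
252 23.858777292911405
292 22.278033692444016
from [ 0.5648 -0.3443  0.2392] [ 1.7978e+02 -8.0000e-02  1.4720e+01] pred end [0.4996 0.1812 0.22  ] [-1.7997e+02  2.0000e-02  7.2000e-01]
max 4.33 1.15
[[1.0,[0.2,-1.51,0.05],[0.01,-0.0,0.4]],[1.0,[0.19,-1.51,0.05],[0.01,-0.0,0.4]],[1.0,[0.22,-1.82,0.06],[0.01,-0.0,0.49]],[1.0,[0.28,-2.48,0.08],[0.01,-0.01,0.66]],[1.0,[0.3,-3.06,0.1],[0.01,-0.01,0.81]],[1.0,[0.3,-3.55,0.12],[0.01,-0.01,0.94]],[1.0,[0.27,-3.93,0.13],[0.02,-0.01,1.04]],[1.0,[0.21,-4.19,0.14],[0.02,-0.01,1.11]],[1.0,[0.14,-4.33,0.15],[0.02,-0.01,1.15]],[1.0,[0.05,-4.33,0.15],[0.02,-0.01,1.15]],[1.0,[-0.04,-4.2,0.15],[0.02,-0.01,1.11]],[1.0,[-0.11,-3.94,0.14],[0.02,-0.01,1.04]]]
[[1.0,[-0.16,-3.56,0.13],[0.01,-0.01,0.94]],[1.0,[-0.19,-3.07,0.11],[0.01,-0.01,0.81]],[1.0,[-0.19,-2.48,0.09],[0.01,-0.01,0.66]],[1.0,[-0.16,-1.83,0.07],[0.01,-0.0,0.49]],[1.0,[-0.15,-1.51,0.06],[0.01,-0.0,0.4]],[1.0,[-0.16,-1.51,0.06],[0.01,-0.0,0.4]]]
```

Run:
```python
from h import *
import pickle
t=camera("top"); s=camera("scene"); c=camera("wrist"); pickle.dump((t,s,c,get_obs()),open("d7.pkl","wb"))
o=get_obs(); a=proj(t,o["ee_pos"])[0]; b=proj(s,o["ee_pos"])[0]; print(a,b)
f=lambda a,w,h:(int(max(0,a[0]-w)),int(max(0,a[1]-h)),int(a[0]+w),int(a[1]+h))
print(f(a,60,45),f(b,70,60))
save(t,"t7",f(a,60,45),6); save(s,"s7",f(b,70,60),5); save(c,"w7")
```

```text
[417.34680962 198.2073898 ] [143.13789278 242.86483691]
(357, 153, 477, 243) (73, 182, 213, 302)
```

View pics/t7.png

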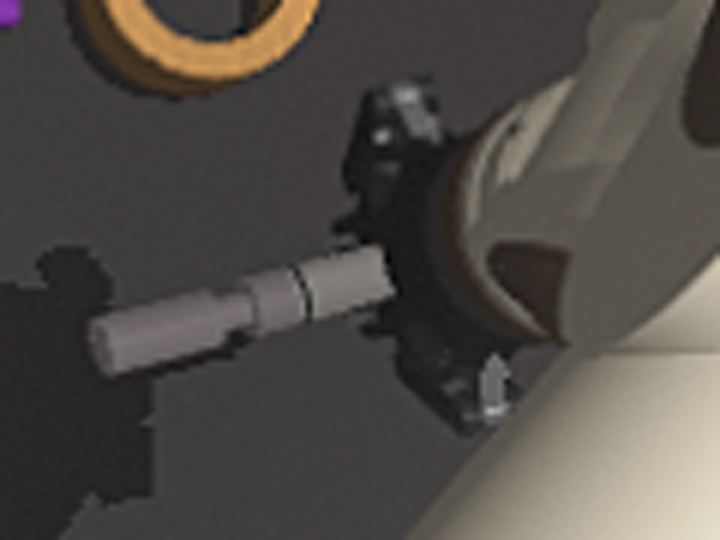

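View pics/s7.png

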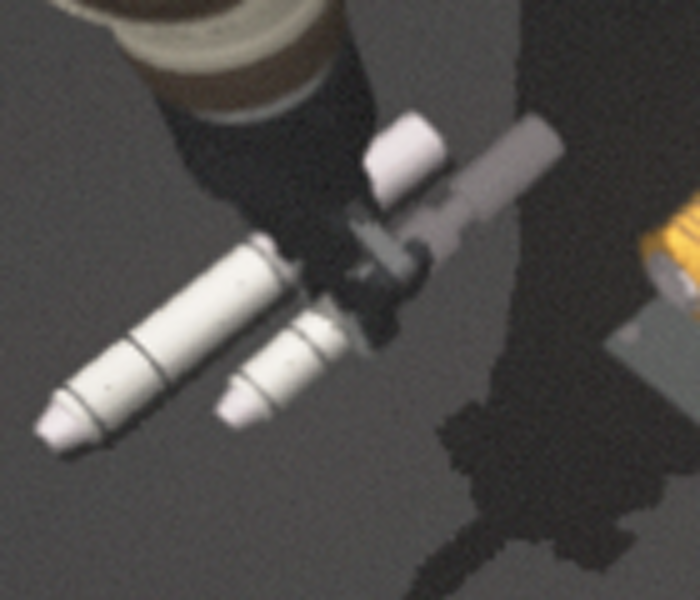

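View pics/w7.png

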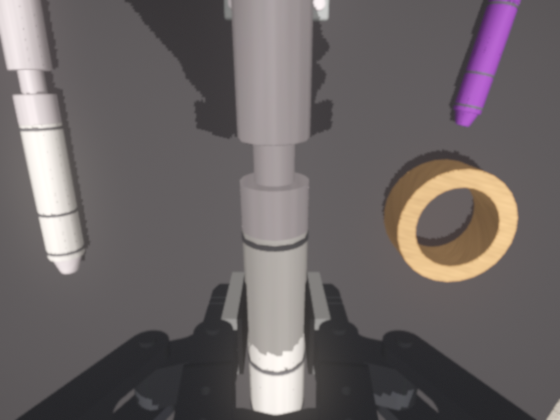

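Run:
```python
from h import *
import pickle
from scipy.optimize import least_squares
t,s,c,o=pickle.load(open("d7.pkl","rb"))
r=R.from_euler('xyz',o["tcp_rot"],degrees=True)
def pts(pitch,ks,h=8):
    # along tool y, pitch: tip down positive (tool z down)
    d=np.array([0,np.cos(pitch),np.sin(pitch)])
    return np.array([o["ee_pos"]+r.apply(np.array([0,0,-h/1000])+d*(k-27.5)/1000) for k in ks])
uv=np.array([(182.6,209),(117.4,265.2)])
f=lambda x:(proj(s,pts(x[0],[-88,96]))+x[1:3]-uv).ravel()
q=least_squares(f,[0,0,0]); print(np.degrees(q.x[0]),q.x[1:],q.fun)
for pd in(-3,0,3): print(pd,np.diff(proj(s,pts(np.radians(pd),[-88,96])),axis=0),np.diff(uv,axis=0))
# wrist view groove edges for pitch
for pd in(-3,0,3): print(pd,proj(c,pts(np.radians(pd),[-88,-33,-5,42],h=20)))
```

```text
3.113946547419637 [0.39916436 2.65334921] [ 0.17499828 -0.07854936 -0.17499828  0.07854942]
-3 [[-67.45851047  50.98729916]] [[-65.2  56.2]]
0 [[-66.61577473  53.69211284]] [[-65.2  56.2]]
3 [[-65.59240404  56.26223047]] [[-65.2  56.2]]
-3 [[273.83860617 -37.68627205]
 [273.9601021  161.69230193]
 [274.01717827 246.38018267]
 [274.10433109 367.43071294]]
0 [[273.78219267 -45.81665006]
 [273.93785767 163.30085086]
 [274.00688672 248.30033785]
 [274.10790638 366.04196911]]
3 [[273.71985728 -53.47149994]
 [273.9148566  165.55238888]
 [273.99653618 250.52555472]
 [274.11136818 364.57946017]]
```

Run:
```python
from h import *
import pickle
t,s,c,o=pickle.load(open("d7.pkl","rb"))
c5,_=pickle.load(open("d5.pkl","rb"))
def widths(c,u0,u1,vs):
    g=c["img"].astype(float).sum(2)
    for v in vs:
        row=cv2.GaussianBlur(g[v-1:v+2].mean(0)[None],(5,1),0)[0]; d=np.gradient(row)
        m=(u0+u1)//2; L=np.argmax(d[u0:m])+u0; Rr=np.argmin(d[m:u1])+m
        def sub(i):
            a,b,e=abs(d[i-1]),abs(d[i]),abs(d[i+1]); return i+.5*(a-e)/(a-2*b+e)
        L,Rr=sub(L),sub(Rr)
        # implied depth: angle between rays -> cyl radius 12
        _,q=ray(c,[(L,v),(Rr,v)]); q/=np.linalg.norm(q,axis=1)[:,None]
        D=.012/np.sin(np.arccos(q[0]@q[1])/2); mid=q.sum(0);mid/=np.linalg.norm(mid)
        print(v,round(L,1),round(Rr,1),"axis pt",(np.array(c["xyz"])+mid*D).round(4))
print("w5");widths(c5,235,320,[150,165,190,205,220,240,255,280,290])
print("w7");widths(c,215,335,[20,50,80,110,130,195,210,225]);
```

```text
w5
150 255.0 298.7 axis pt [ 0.5277 -0.2008  0.0774]
165 255.2 298.3 axis pt [ 0.5298 -0.2089  0.0773]
190 256.3 297.2 axis pt [ 0.5338 -0.2243  0.0707]
205 256.5 296.8 axis pt [ 0.5361 -0.2334  0.07  ]
220 256.7 296.4 axis pt [ 0.5384 -0.2428  0.0693]
240 256.9 295.9 axis pt [ 0.5416 -0.2554  0.0694]
255 257.5 295.4 axis pt [ 0.5445 -0.2665  0.0663]
280 257.9 294.7 axis pt [ 0.549  -0.2844  0.0645]
290 258.1 294.4 axis pt [ 0.5509 -0.2919  0.0639]
w7
20 231.8 311.7 axis pt [ 0.5379 -0.2458  0.2436]
50 233.0 311.3 axis pt [ 0.5401 -0.254   0.2437]
80 234.4 310.6 axis pt [ 0.5424 -0.2624  0.2432]
110 236.0 310.0 axis pt [ 0.5449 -0.2713  0.2423]
130 237.0 309.5 axis pt [ 0.5466 -0.2775  0.2418]
195 240.3 307.9 axis pt [ 0.5527 -0.2996  0.2397]
210 241.0 307.4 axis pt [ 0.5542 -0.3052  0.239 ]
225 241.3 307.1 axis pt [ 0.5556 -0.3106  0.2397]
```

```bash
cat > plan2.py <<'E'
from plan import *
a=[float(v) for v in sys.argv[1:]]
tr=Rm([180,0,a[3]])*R.from_rotvec([a[6],0,0],degrees=True)
plan(a[:3],a[3],int(a[4]),a[5],trot=tr)
E
python3 plan2.py 0.4997 0.181 0.22 0.7 16 1 -3.3
```

```text
from [ 0.5643 -0.3442  0.236 ] [1.7995e+02 8.0000e-02 1.4700e+01] pred end [0.4997 0.1809 0.22  ] [ 1.7672e+02 -1.0000e-02  7.0000e-01]
max 4.87 1.29
[[1.0,[0.23,-1.7,0.05],[-0.1,-0.01,0.45]],[1.0,[0.22,-1.7,0.05],[-0.1,-0.01,0.45]],[1.0,[0.27,-2.29,0.06],[-0.14,-0.01,0.61]],[1.0,[0.33,-3.08,0.07],[-0.19,-0.02,0.82]],[1.0,[0.35,-3.76,0.07],[-0.23,-0.02,1.0]],[1.0,[0.33,-4.3,0.07],[-0.26,-0.03,1.14]],[1.0,[0.26,-4.67,0.05],[-0.28,-0.03,1.24]],[1.0,[0.17,-4.86,0.03],[-0.3,-0.03,1.29]],[1.0,[0.06,-4.87,0.01],[-0.3,-0.03,1.29]],[1.0,[-0.05,-4.68,-0.02],[-0.28,-0.03,1.24]],[1.0,[-0.14,-4.31,-0.04],[-0.26,-0.03,1.14]],[1.0,[-0.2,-3.77,-0.05],[-0.23,-0.02,1.0]]]
[[1.0,[-0.22,-3.09,-0.05],[-0.19,-0.02,0.82]],[1.0,[-0.19,-2.3,-0.05],[-0.14,-0.01,0.61]],[1.0,[-0.16,-1.7,-0.04],[-0.1,-0.01,0.45]],[1.0,[-0.17,-1.7,-0.04],[-0.1,-0.01,0.45]]]
```

play_rows([
  [1,[0.23,-1.7,0],[-0.1,0,0.45]],
  [1,[0.22,-1.7,0],[-0.1,0,0.45]],
  [1,[0.27,-2.3,0],[-0.15,0,0.6]],
  [1,[0.33,-3.1,0.05],[-0.2,0,0.8]],
  [1,[0.35,-3.8,0.05],[-0.25,0,1]],
  [1,[0.33,-4.3,0.05],[-0.25,0,1.15]],
  [1,[0.26,-4.7,0.05],[-0.3,0,1.25]],
  [1,[0.17,-4.85,0],[-0.3,0,1.3]],
  [1,[0.06,-4.85,0],[-0.3,0,1.3]],
  [1,[-0.05,-4.7,0],[-0.3,0,1.25]],
  [1,[-0.14,-4.3,-0.05],[-0.25,0,1.15]],
  [1,[-0.2,-3.8,-0.05],[-0.25,0,1]],
])

```text
time: 14.7
ee_pos: [0.5032, 0.1071, 0.2092]
tcp_rot: [177.4, 1.0, 2.1]
wrist_force: [1.2, -0.3, -2.9]
opening: 0.0222
```

```bash
python3 plan2.py 0.4997 0.181 0.20 0.7 5 1 -3.3
```

```text
from [0.5032 0.1071 0.2092] [177.43   0.97   2.08] pred end [0.4997 0.1808 0.2   ] [1.7669e+02 1.0000e-02 7.0000e-01]
max 2.24 0.43
[[1.0,[-0.01,-0.78,0.06],[-0.08,0.09,0.15]],[1.0,[-0.02,-1.81,0.14],[-0.17,0.22,0.35]],[1.0,[-0.04,-2.24,0.17],[-0.22,0.27,0.43]],[1.0,[-0.05,-1.81,0.13],[-0.17,0.22,0.35]],[1.0,[-0.02,-0.78,0.05],[-0.08,0.09,0.15]]]
```

play_rows([
  [1,[0,-1.7,0.1],[-0.1,0.2,0.2]],
  [1,[0,-2,0.1],[-0.2,0.2,0.35]],
  [1,[0,-1.7,0.1],[-0.2,0.2,0.35]],
  [1,[0,-1.2,0.1],[-0.2,0.2,0.3]],
  [1,[0,-0.6,0],[-0.1,0.2,0.15]],
  [1,[0,0,0],[0,0,0]],
  [1,[0,0,0],[0,0,0]],
])

```text
time: 15.4
ee_pos: [0.495, 0.186, 0.1936]
tcp_rot: [176.4, 0.5, 1.2]
wrist_force: [-0.1, 0.5, -2.8]
opening: 0.0223
```

Run:
```python
from h import *
import pickle
s=camera("scene"); c=camera("wrist"); pickle.dump((s,c,get_obs()),open("d8.pkl","wb"))
o=get_obs(); b=proj(s,o["ee_pos"])[0]; print(b,o["time"],o["ee_pos"],o["tcp_rot"])
f=lambda a,w,h:(int(max(0,a[0]-w)),int(max(0,a[1]-h)),int(a[0]+w),int(a[1]+h))
print(f(b,70,70)); save(s,"s8",f(b,70,70),5); save(c,"w8")
```

```text
[320.75681065 138.82059173] 15.5 [0.49516184 0.18578155 0.19384248] [176.41135195   0.5004259    1.15145779]
(250, 68, 390, 208)
```

View pics/s8.png

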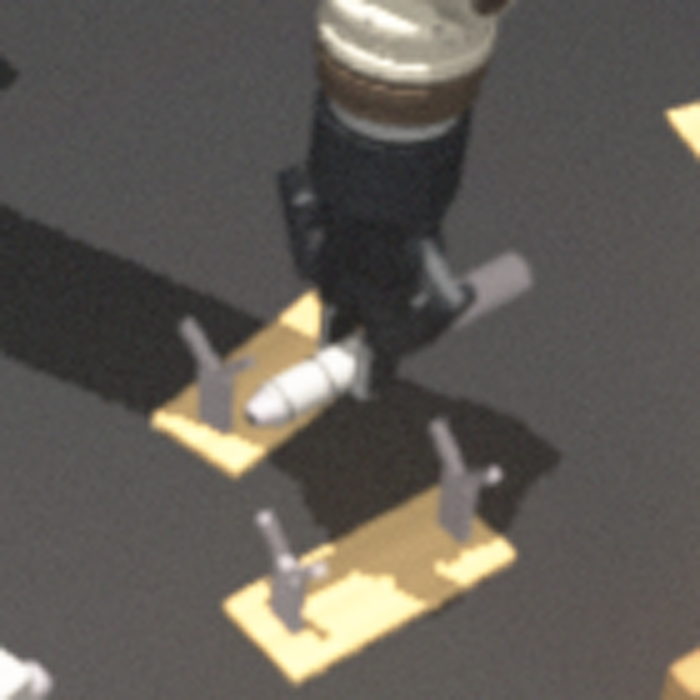

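View pics/w8.png

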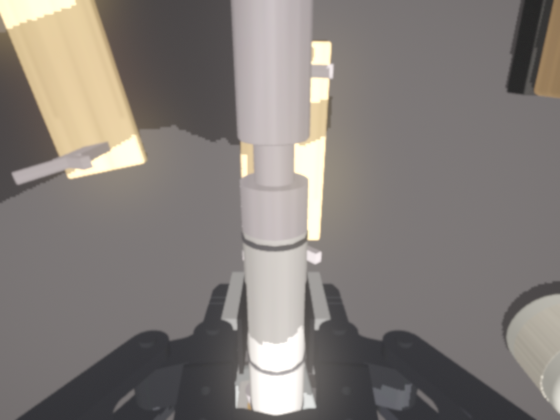

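Run:
```python
from fit import *
s,c,o=pickle.load(open("d8.pkl","rb"))
save(c,"w8c",(225,20,345,280),2.3)
r=R.from_euler('xyz',o["tcp_rot"],degrees=True)
def pts(pitch,ks,h):
    d=np.array([0,np.cos(pitch),np.sin(pitch)])
    return np.array([o["ee_pos"]+r.apply(np.array([0,0,-h/1000])+d*(k-27.5)/1000) for k in ks])
uv=np.array([(353.6,122.4),(300.6,151)])
f=lambda x:(proj(s,pts(x[0],[-88,96],5))+x[1:3]-uv).ravel()
q=least_squares(f,[0,0,0]); print("rel tool",np.degrees(q.x[0]),"world drop",np.degrees(q.x[0])-3.6,q.x[1:],q.fun)
print(at_z(c,[(330,41),(321,240),(243,150),(243,190)],.01))
p=[.4994,.2085,np.radians(-89.3)]
for l in([-82.5,35,10],[82.5,35,10],[-58.5,24,82],[-66.5,24,82],[66.5,24,82],[58.5,24,82],[66.5,-24,82]): print(l,proj(c,T(p,[l])))
```

```text
rel tool 3.9259344430511707 world drop 0.3259344430511706 [-0.09764691  2.58678928] [ 0.51428012  0.05653609 -0.51428012 -0.05653609]
[[0.53229404 0.292635   0.01      ]
 [0.5362594  0.12732173 0.01      ]
 [0.46608021 0.2083882  0.01      ]
 [0.46570156 0.17346044 0.01      ]]
[-82.5, 35, 10] [[331.33902417  42.79493125]]
[82.5, 35, 10] [[319.99971506 240.8583362 ]]
[-58.5, 24, 82] [[326.00142723  80.05340809]]
[-66.5, 24, 82] [[326.76466795  65.73845679]]
[66.5, 24, 82] [[315.92557476 264.21676397]]
[58.5, 24, 82] [[316.47821471 254.33410433]]
[66.5, -24, 82] [[249.22814049 263.42369148]]
```

View pics/w8c.png

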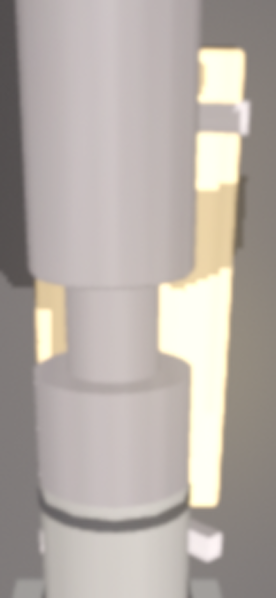

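```bash
python3 plan2.py 0.5003 0.1815 0.095 0.9 6 1 -3.6
```

```text
from [0.4952 0.1858 0.1938] [176.41   0.5    1.15] pred end [0.5002 0.1815 0.0949] [176.41   0.     0.9 ]
max 2.36 0.12
[[1.0,[0.05,-0.02,0.86],[-0.0,0.04,0.02]],[1.0,[0.1,-0.03,1.73],[-0.0,0.08,0.05]],[1.0,[0.14,-0.04,2.36],[-0.0,0.12,0.07]],[1.0,[0.13,-0.04,2.36],[-0.0,0.12,0.07]],[1.0,[0.09,-0.03,1.73],[-0.0,0.08,0.05]],[1.0,[0.04,-0.02,0.86],[-0.0,0.04,0.02]]]
```

play_rows([
  [1,[0.05,0,0.8],[0,0.05,0]],
  [1,[0.1,0,1.7],[0,0.1,0.05]],
  [1,[0.15,0,2.3],[0,0.1,0.05]],
  [1,[0.15,0,2.3],[0,0.1,0.05]],
  [1,[0.1,0,1.4],[0,0.1,0]],
  [1,[0,0,0.3],[0,0,0]],
  [1,[0,0,0],[0,0,0]],
  [1,[0,0,0],[0,0,0]],
])

```text
time: 16.3
ee_pos: [0.5015, 0.1763, 0.1019]
tcp_rot: [176.4, -0.1, 0.7]
wrist_force: [1.3, 0.2, -3.4]
opening: 0.0221
```

```bash
python3 plan2.py 0.5003 0.1815 0.088 0.9 2 1 -3.6;  python3 - <<'E'
from fit import *
s=camera("scene"); c=camera("wrist"); o=get_obs(); pickle.dump((s,c,o),open("d9.pkl","wb"))
b=proj(s,o["ee_pos"])[0]; print(b,o["wrist_force"])
f=lambda a,w,h:(int(max(0,a[0]-w)),int(max(0,a[1]-h)),int(a[0]+w),int(a[1]+h))
print(f(b,60,50)); save(s,"s9",f(b,60,50),6); save(c,"w9")
E
```

```text
from [0.5015 0.1763 0.1019] [ 1.7644e+02 -9.0000e-02  7.3000e-01] pred end [0.5002 0.1815 0.088 ] [1.764e+02 1.000e-02 9.000e-01]
max 0.68 0.09
[[1.0,[-0.06,-0.3,0.68],[-0.02,-0.04,-0.09]],[1.0,[-0.06,-0.3,0.68],[-0.02,-0.04,-0.09]]]
[317.56488104 165.81012532] [-0.04522587  0.11065501 -3.23030137]
(257, 115, 377, 215)
```

View pics/s9.png

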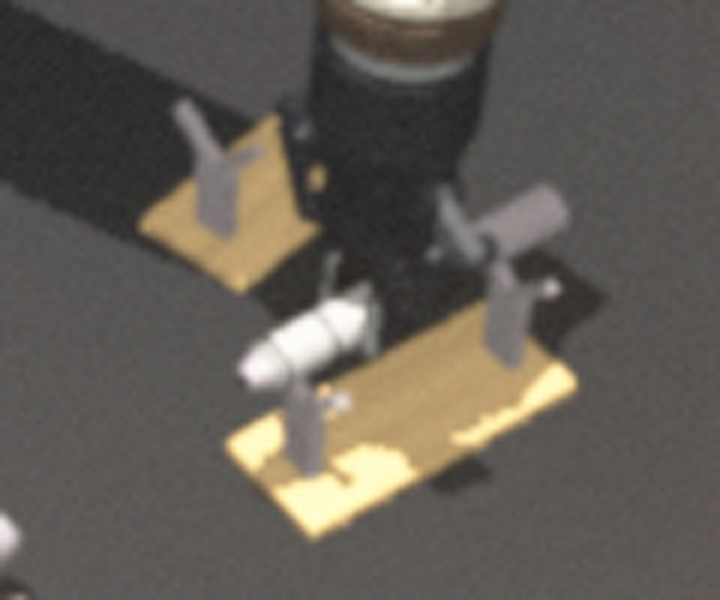

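View pics/w9.png

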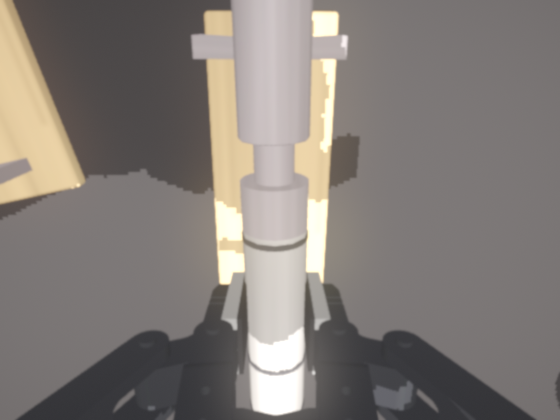

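Run:
```python
from fit import *
s,c,o=pickle.load(open("d9.pkl","rb"))
rw=[(c,[-82.5,-35,10],(206,14)),(c,[-82.5,35,10],(338,13.5)),(c,[82.5,35,10],(324.5,284)),(c,[82.5,-35,10],(219,284))]
p,r=fit(rw,[.5,.2,-1.57]); print("rest",p[:2].round(4),np.degrees(p[2]).round(2)); print(r.round(1).tolist())
for l in([-62.5,28.5,82],[-62.5,-28.5,82]): print(proj(c,T(p,[l])))
R_=R.from_euler('xyz',o["tcp_rot"],degrees=True)
for uv in((274,140),(274,180)): print((R_.inv().apply(at_z(c,[uv],o["ee_pos"][2]+.017)[0]-o["ee_pos"])*1000).round(1))
```

```text
rest [0.4994 0.2085] -89.39
[[-1.8, -1.1], [1.2, -0.3], [-0.9, 2.4], [1.4, 2.3]]
[[349.5546542  49.8800945]]
[[191.08520491  49.51256562]]
[ -0.4 -67.7 -21.2]
[ -0.4 -55.6 -20.5]
```

play_rows([
  [1,[-0.1,-0.25,0.6],[0,0,0]],
  [1,[-0.1,-0.25,0.6],[0,0,0]],
  [1,[0,0,0.3],[0,0,0]],
  [1,[0,0,0],[0,0,0]],
])

```text
time: 16.8
ee_pos: [0.5002, 0.1816, 0.0871]
tcp_rot: [176.5, -0.3, 0.8]
wrist_force: [0.4, -0.6, -2.5]
opening: 0.0223
```

play_rows([
  [1,[0,0.05,0.4],[0,0,0]],
  [1,[0,0.05,0.3],[0,0,0]],
  [1,[0,0.03,0.2],[0,0,0]],
])

```text
time: 17.1
ee_pos: [0.5003, 0.1797, 0.0778]
tcp_rot: [176.5, -0.3, 0.8]
wrist_force: [-2.0, 0.4, -0.3]
opening: 0.0224
```

play_rows([
  [1,[0,0,0.1],[0,0,0]],
  [1,[0,0,0],[0,0,0]],
])

```text
time: 17.3
ee_pos: [0.5, 0.1795, 0.0769]
tcp_rot: [176.5, -0.2, 0.8]
wrist_force: [-1.1, -0.2, -2.0]
opening: 0.022
```

play_rows([
  [1,[0,-0.05,0.2],[0,0,0]],
  [1,[0,0,0.15],[0,0,0]],
  [1,[0,0,0],[0,0,0]],
])

```text
time: 17.6
ee_pos: [0.4996, 0.1797, 0.0764]
tcp_rot: [176.5, -0.3, 0.8]
wrist_force: [-1.6, -0.2, -3.2]
opening: 0.0222
```

play_rows([
  [1,[0,-0.05,0.3],[0,0,0]],
  [1,[0,0,0.3],[0,0,0]],
])

```text
time: 17.8
ee_pos: [0.4994, 0.1799, 0.0751]
tcp_rot: [176.6, -0.4, 0.8]
wrist_force: [-16.2, -1.9, 30.1]
opening: 0.022
```

play_rows([
  [1,[-0.1,0,0],[0,0,0]],
  [1,[0,0,0],[0,0,0]],
])

```text
time: 18.0
ee_pos: [0.499, 0.1801, 0.0763]
tcp_rot: [176.6, -0.6, 0.8]
wrist_force: [-0.1, 0.8, -4.0]
opening: 0.0227
```

Run:
```python
from fit import *
s=camera("scene"); c=camera("wrist"); o=get_obs(); pickle.dump((s,c,o),open("d10.pkl","wb"))
print(o["wrist_force"],o["torque"],o["ee_pos"])
save(s,"s10",(267,130,377,220),6.5); save(c,"w10")
```

```text
[ 0.08074631 -0.17008313 -3.26532008] [-0.00095657  0.01099939 -0.04145488] [0.49884044 0.18001278 0.0758017 ]
```

View pics/s10.png

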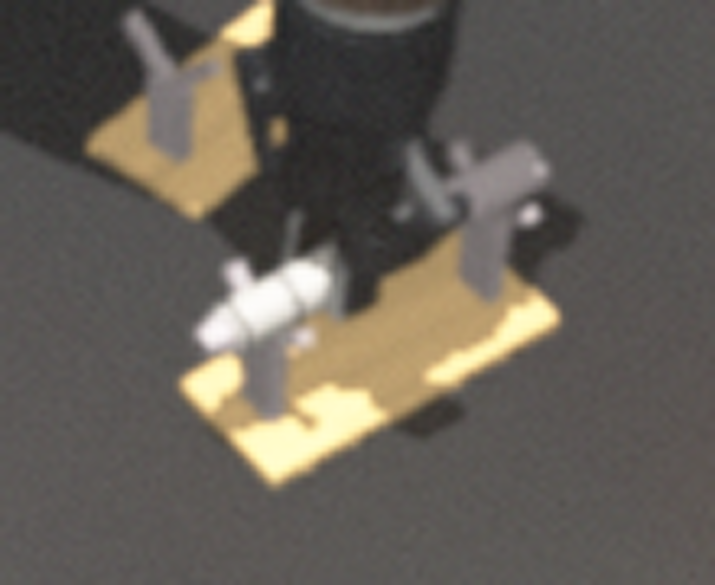

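View pics/w10.png

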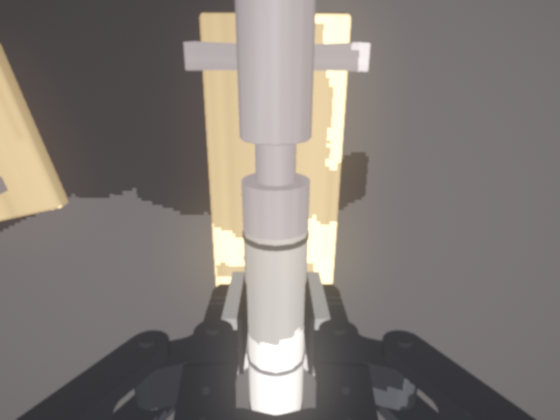

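Run:
```python
from fit import *
s,c,o=pickle.load(open("d10.pkl","rb"))
A=at_z(s,[(297.6,182.0),(350.5,155.3)],.075); print(A, np.linalg.norm(A[0]-A[1]))
d=(A[1]-A[0])/np.linalg.norm(A[1]-A[0]); print("mid from tip",A[0]+d*.096,"from plug",A[1]-d*.088)
rw=[(c,[-82.5,-35,10],(200.5,15)),(c,[-82.5,35,10],(350,15)),(c,[82.5,35,10],(334.5,284)),(c,[82.5,-35,10],(214.5,284))]
p,r=fit(rw,[.5,.2,-1.57]); print("rest",p[:2].round(4),np.degrees(p[2]).round(2)); print(r.round(1).tolist())
R_=R.from_euler('xyz',o["tcp_rot"],degrees=True)
for z in (.075,.077):
  for uv in((275,140),(275,180)): print((at_z(c,[uv],z+.012)[0]).round(4))
# rest base corners in scene pic
```

```text
[[0.49918555 0.1109564  0.075     ]
 [0.50335466 0.29725649 0.075     ]] 0.1863467333271918
mid from tip [0.50133335 0.20693237 0.075     ] from plug [0.50138585 0.20927852 0.075     ]
rest [0.4993 0.2089] -89.22
[[-1.6, -0.7], [1.5, -0.6], [-2.6, 29.9], [4.2, 30.6]]
[0.498  0.2479 0.087 ]
[0.4981 0.235  0.087 ]
[0.4979 0.2482 0.089 ]
[0.4981 0.2356 0.089 ]
```

Run:
```python
from fit import *
s,c,o=pickle.load(open("d10.pkl","rb"))
save(c,"w10c",(170,0,390,200),3.5)
for uv in((200,43),(200,69),(360,43),(360,70)): print(uv,at_z(c,[uv],.082).round(4))
```

```text
(200, 43) [[0.4755 0.2753 0.082 ]]
(200, 69) [[0.4751 0.2681 0.082 ]]
(360, 43) [[0.5228 0.2759 0.082 ]]
(360, 70) [[0.5235 0.2684 0.082 ]]
```

View pics/w10c.png

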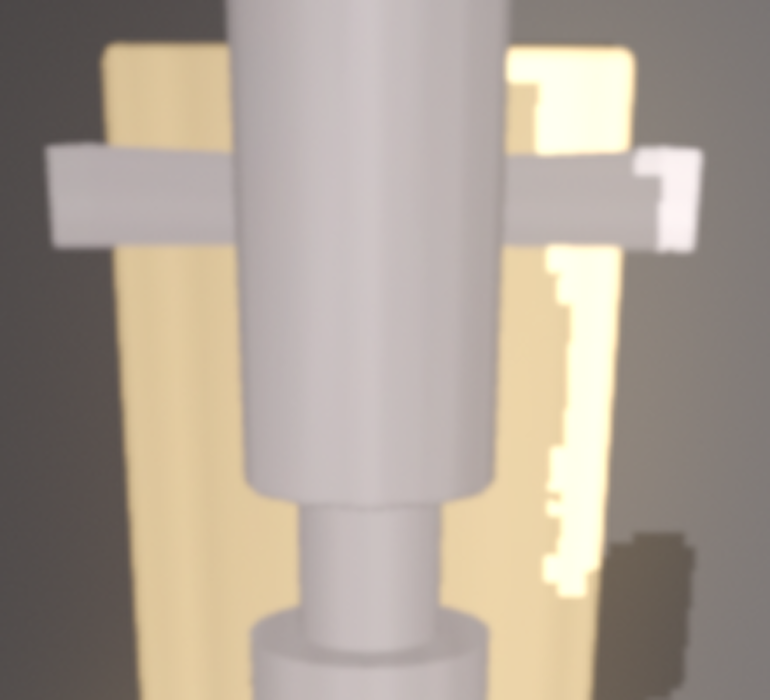

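play_rows([
  [1,[0,0,0.2],[0,0,0]],
  [1,[0,0,0.15],[0,0,0]],
], newtons=25)

```text
time: 18.3
ee_pos: [0.499, 0.18, 0.075]
tcp_rot: [176.7, -0.6, 0.7]
wrist_force: [-9.5, -2.0, 19.0]
opening: 0.0224
```

play_rows([
  [1,[-0.05,0,0.03],[0,0,0]],
  [0.7,[0,0,0],[0,0,0]],
  [0.6,[0,0,0],[0,0,0]],
  [0.4,[0,0,0],[0,0,0]],
  [0.3,[0,0,0],[0,0,0]],
  [0.3,[0,0,0],[0,0,0]],
])

```text
time: 18.9
ee_pos: [0.4994, 0.1802, 0.0746]
tcp_rot: [176.7, -0.7, 0.7]
wrist_force: [-0.2, -0.7, 0.0]
opening: 0.0594
```

Run:
```python
from fit import *
s=camera("scene"); c=camera("wrist"); o=get_obs()
print(o["wrist_force"],o["opening"],o["ee_pos"])
save(s,"s11",(267,130,377,220),6.5); save(c,"w11")
```

```text
[-0.39574604 -0.34452676 -0.43848768] 0.059793861567973706 [0.49944283 0.18021894 0.07468263]
```

View pics/s11.png

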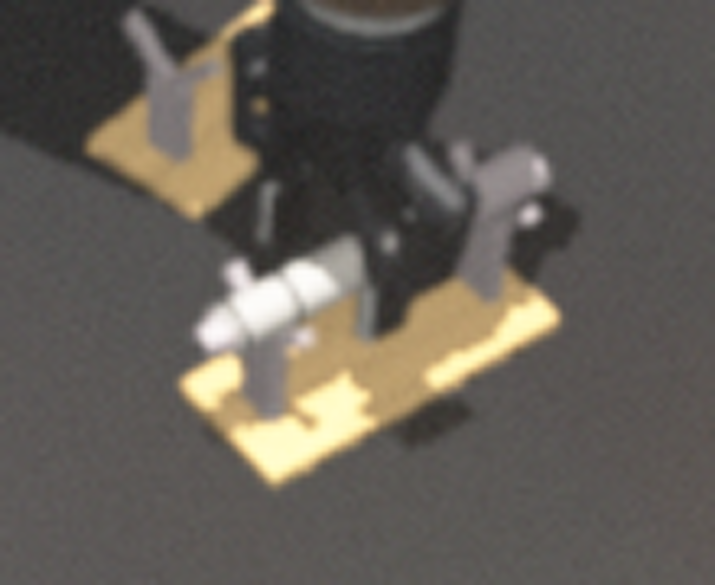

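View pics/w11.png

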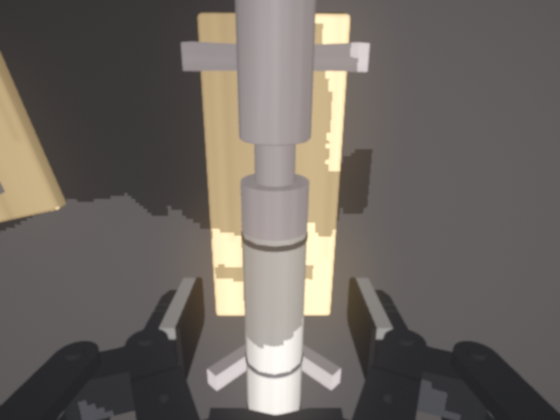

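play_rows([
  [0.3,[0,0,-1],[0,0,0]],
  [0.2,[0,0,-2.5],[0,0,0]],
  [0,[0,0,-4],[0.5,0,0]],
  [0,[0,0,-5],[1,0,0]],
  [0,[0,0,-5],[1,0,0]],
  [0,[0,0,-3],[1,0,0]],
  [0,[0,0,0],[0,0,0]],
  [0,[0,0,0],[0,0,0]],
])

```text
time: 19.8
ee_pos: [0.4952, 0.1889, 0.2904]
tcp_rot: [-179.7, -0.7, 0.7]
wrist_force: [0.6, -0.0, 0.3]
opening: 0.0853
```

Run:
```python
from fit import *
s=camera("scene"); c=camera("wrist"); o=get_obs(); pickle.dump((s,c,o),open("d12.pkl","wb"))
print(o["wrist_force"],o["opening"],o["ee_pos"],o["tcp_rot"])
save(s,"s12",(267,130,377,220),6.5); save(c,"w12")
```

```text
[0.29589095 0.09682649 0.09270209] 0.08486632593314035 [0.49485489 0.18891442 0.2894049 ] [-179.71236109   -0.63683973    0.75663727]
```

View pics/s12.png

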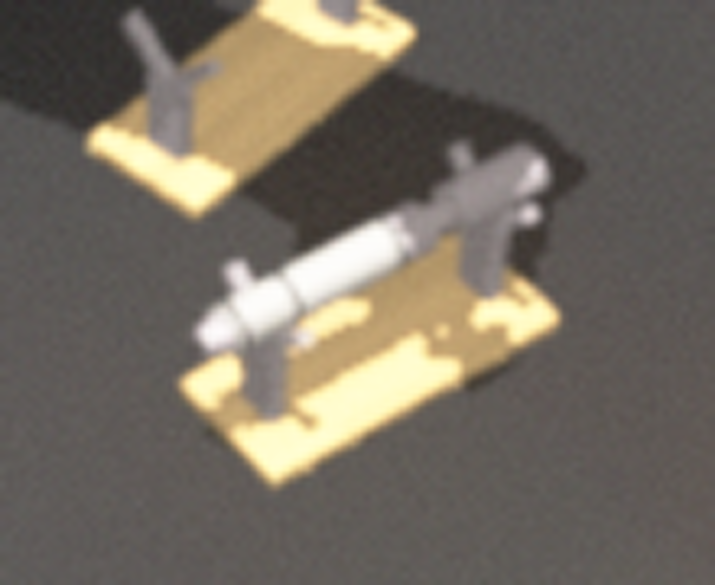

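View pics/w12.png

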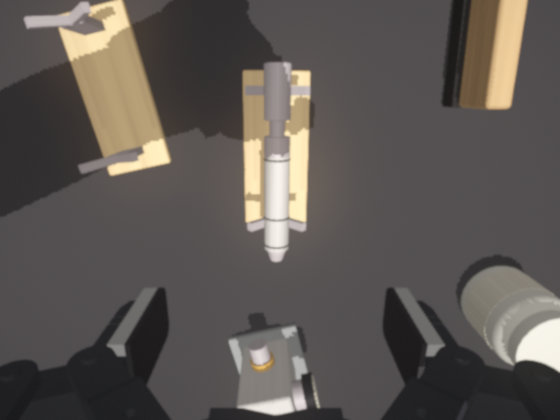

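Lying in the far rest, in both notches. Now measure centring.

Run:
```python
from fit import *
s,c,o=pickle.load(open("d12.pkl","rb"))
save(c,"w12c",(230,55,325,270),2.7)
```

```text
(no output)
```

View pics/w12c.png

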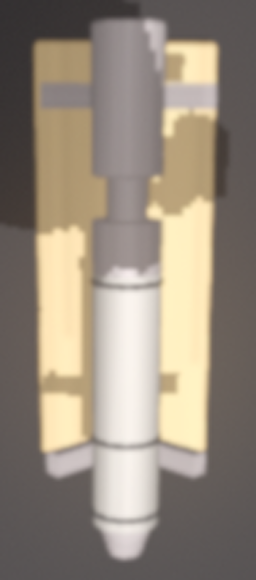

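Run:
```python
from fit import *
s,c,o=pickle.load(open("d12.pkl","rb"))
f=lambda u,v,z: at_z(c,[(230+u/2.7,55+v/2.7)],z)[0].round(4)
print("tip",f(124,557,.075),"plug",f(128,20,.087))
print("far arms",f(45,85,.082),f(45,106,.082),f(213,84,.082),f(213,106,.082))
print("near arms",f(203,452,.082),f(203,475,.082),f(48,453,.082),f(48,477,.082))
w=lambda l,uv:(c,l,(230+uv[0]/2.7,55+uv[1]/2.7))
p,r=fit([w([-82.5,-35,10],(35,42)),w([-82.5,35,10],(217,42)),w([82.5,35,10],(206,450)),w([82.5,-35,10],(42,450))],[.5,.2,-1.57]);print(p,np.degrees(p[2]),r.round(1).tolist())
# scene
g=lambda u,v,z: at_z(s,[(267+u/6.5,130+v/6.5)],z)[0].round(4)
print("scene tip",g(203,337,.075),"plug",g(540,168,.075))
```

```text
tip [0.4996 0.1078 0.075 ] plug [0.498  0.2942 0.087 ]
far arms [0.472  0.2749 0.082 ] [0.472  0.2685 0.082 ] [0.5255 0.2759 0.082 ] [0.5257 0.2692 0.082 ]
near arms [0.5269 0.1521 0.082 ] [0.5272 0.1434 0.082 ] [0.4719 0.1512 0.082 ] [0.4718 0.1422 0.082 ]
[ 0.49946936  0.20981565 -1.56118167] -89.4491206358722 [[-0.4, -0.5], [0.3, -0.2], [-0.1, 0.4], [0.2, 0.5]]
scene tip [0.4997 0.1127 0.075 ] plug [0.5044 0.2948 0.075 ]
```

Run:
```python
from fit import *
s,c,o=pickle.load(open("d12.pkl","rb"))
g=lambda u,v,z: at_z(s,[(267+u/6.5,130+v/6.5)],z)[0].round(4)
for a in((237,268),(303,337),(460,150),(532,213)): print(a,g(*a,.082))
p=[.502,.209,np.radians(-89.4)]
for name,l in(("n1",[62.5,-28,82]),("n1",[62.5,28,82]),("n2",[-62.5,-28,82]),("n2",[-62.5,28,82]),("tip",[96,0,75]),("plug",[-88,0,75]),("groove",[-33,0,85])): print(name,(proj(s,T(p,[l]))[0]-[267,130])*6.5)
t=camera("top"); save(t,"t12",(160,195,250,255),8); pickle.dump(t,open("t12.pkl","wb"))
```

```text
(237, 268) [0.481  0.1442 0.082 ]
(303, 337) [0.5289 0.1435 0.082 ]
(460, 150) [0.4803 0.2678 0.082 ]
(532, 213) [0.5284 0.2692 0.082 ]
n1 [232.02620337 257.28355582]
n1 [311.7302489  336.28311316]
n2 [456.14068731 137.84104004]
n2 [537.90988065 211.76487971]
tip [208.08295191 341.44565092]
plug [539.0139443  161.70259399]
groove [445.40573395 197.65446021]
```

View pics/t12.png

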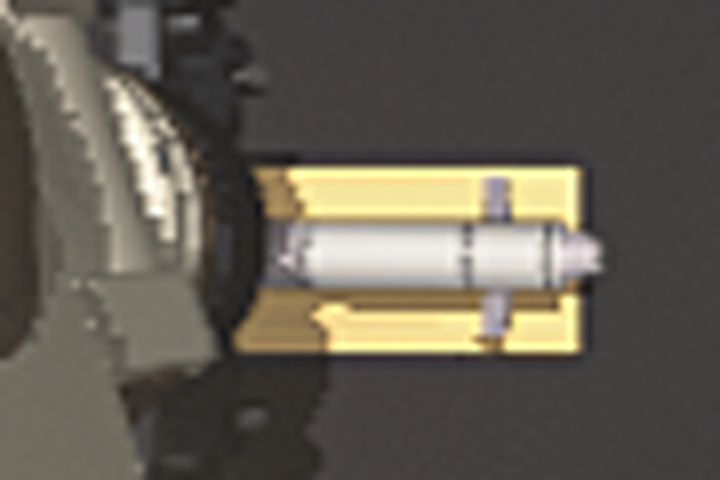

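play_rows([
  [0,[0.1,1,-1],[0,0,0]],
  [0,[0.1,1.5,-2],[0,0,0]],
  [0,[0.1,1,-1],[0,0,0]],
  [0,[0,0,0],[0,0,0]],
  [0,[0,0,0],[0,0,0]],
])

```text
time: 20.45
ee_pos: [0.497, 0.1509, 0.3265]
tcp_rot: [-179.9, -0.1, 0.8]
wrist_force: [0.1, 0.1, -0.3]
opening: 0.0854
```

```bash
python3 - <<'E'
from fit import *
c=camera("wrist"); o=get_obs(); pickle.dump((c,o),open("d13.pkl","wb"))
print(o["time"],c["xyz"],o["ee_pos"],o["tcp_rot"])
save(c,"w13")
E
python3 plan.py 0.42 -0.03 0.33 0 9 0
```

```text
20.5 [0.49569361 0.23221571 0.45936776] [0.49696358 0.15093462 0.32645052] [-1.79908389e+02 -1.46847087e-01  7.87356866e-01]
from [0.497  0.1509 0.3265] [-1.7991e+02 -1.5000e-01  7.9000e-01] pred end [ 0.4202 -0.0301  0.33  ] [ 1.7999e+02 -1.0000e-02 -0.0000e+00]
max 2.95 0.13
[[0.0,[-0.45,1.03,-0.02],[-0.01,-0.01,0.05]],[0.0,[-0.65,1.47,-0.03],[-0.01,-0.01,0.06]],[0.0,[-0.99,2.26,-0.05],[-0.01,-0.02,0.1]],[0.0,[-1.21,2.77,-0.06],[-0.01,-0.02,0.12]],[0.0,[-1.28,2.95,-0.06],[-0.02,-0.02,0.13]],[0.0,[-1.2,2.78,-0.06],[-0.01,-0.02,0.12]],[0.0,[-0.97,2.26,-0.05],[-0.01,-0.02,0.1]],[0.0,[-0.63,1.48,-0.03],[-0.01,-0.01,0.06]],[0.0,[-0.44,1.04,-0.02],[-0.01,-0.01,0.05]]]
```

View pics/w13.png

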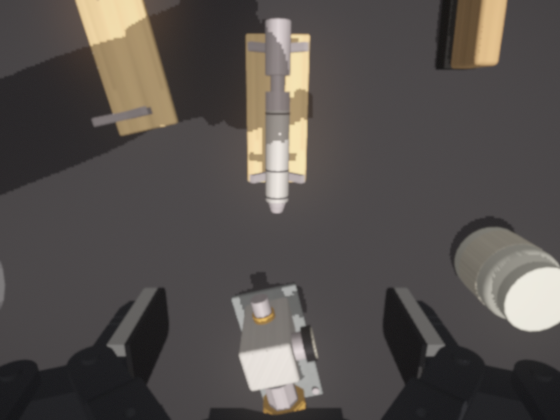

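Move aside for a clear top view as well.

play_rows([
  [0,[-0.5,1,0],[0,0,0]],
  [0,[-0.7,1.5,0],[0,0,0]],
  [0,[-1,2.3,0],[0,0,0]],
  [0,[-1.2,2.8,0],[0,0,0]],
  [0,[-1.3,3,0],[0,0,0]],
  [0,[-1.2,2.8,0],[0,0,0]],
  [0,[-1,2.3,0],[0,0,0]],
  [0,[-0.6,1.5,0],[0,0,0]],
  [0,[-0.4,1,0],[0,0,0]],
  [0,[0,0,0],[0,0,0]],
])

```text
time: 21.5
ee_pos: [0.4105, -0.043, 0.322]
tcp_rot: [180.0, 0.1, 0.9]
wrist_force: [0.6, 0.0, 0.3]
opening: 0.0852
```

Run:
```python
from fit import *
ts=[camera("top") for _ in range(3)]; ss=[camera("scene") for _ in range(2)]
t=dict(ts[0]); t["img"]=np.mean([a["img"] for a in ts],0).astype(np.uint8)
s=dict(ss[0]); s["img"]=np.mean([a["img"] for a in ss],0).astype(np.uint8)
pickle.dump((t,s),open("d14.pkl","wb")); print(get_obs()["time"],get_obs()["ee_pos"])
save(t,"t14",(160,195,250,255),8.5); save(s,"s14",(280,140,370,210),8.5)
c,o=pickle.load(open("d13.pkl","rb")); save(c,"w13c",(235,10,325,220),2.8)
```

```text
21.75 [ 0.41162655 -0.04133195  0.32182472]
```

View pics/t14.png

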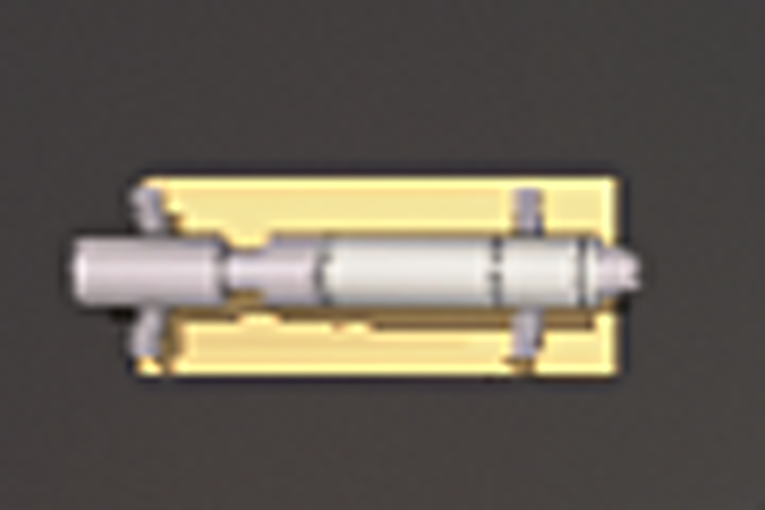

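View pics/s14.png

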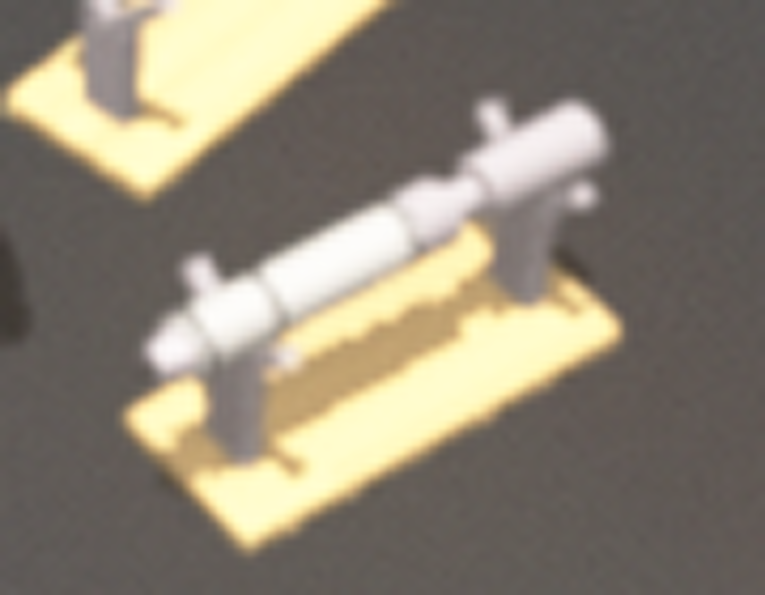

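View pics/w13c.png

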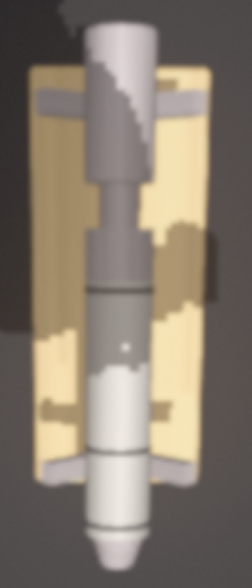

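Run:
```python
from fit import *
t,s=pickle.load(open("d14.pkl","rb")); c,o=pickle.load(open("d13.pkl","rb"))
g=lambda u,v,z: at_z(t,[(160+u/8.5,195+v/8.5)],z)[0][:2].round(4)
print("TOP plug",g(73,270,.087),"tip",g(638,270,.072),"L",g(147,193,.081),g(147,350,.081),"R",g(528,195,.081),g(526,348,.081), "groove", g(225,270,.087),g(268,270,.087))
f=lambda u,v,z: at_z(c,[(235+u/2.8,10+v/2.8)],z)[0][:2].round(4)
print("WRIST plug",f(120,25,.087),"tip",f(117,570,.081),"far",f(40,89,.082),f(40,114,.082),f(204,91,.082),f(204,115,.082),"near",f(48,463,.082),f(48,485,.082),f(190,463,.082),f(190,485,.082))
g=lambda u,v,z: at_z(s,[(280+u/8.5,140+v/8.5)],z)[0][:2].round(4)
print("SCENE tip",g(158,355,.075),"plug face",g(590,135,.075),"arms tip",g(200,270,.082),g(287,355,.082),"arms plug",g(492,112,.082),g(582,192,.082))
```

```text
TOP plug [0.495  0.2921] tip [0.4971 0.1092] L [0.5206 0.2699] [0.4693 0.2686] R [0.521  0.1445] [0.4712 0.1443] groove [0.4955 0.2421] [0.4956 0.228 ]
WRIST plug [0.498 0.294] tip [0.4999 0.1097] far [0.4721 0.2754] [0.4721 0.2678] [0.5259 0.2756] [0.5262 0.2683] near [0.4742 0.1506] [0.4741 0.1424] [0.5258 0.1513] [0.5261 0.1431]
SCENE tip [0.5    0.1137] plug face [0.5034 0.2932] arms tip [0.4827 0.1432] [0.5289 0.144 ] arms plug [0.4808 0.2678] [0.5273 0.2688]
```

```bash
python3 plan.py 0.4995 0.180 0.16 0.7 9 0
```

```text
from [ 0.4116 -0.0413  0.3218] [1.7998e+02 1.7000e-01 1.0900e+00] pred end [0.4995 0.18   0.1601] [179.98  -0.     0.71]
max 3.6 0.06
[[0.0,[0.53,-1.26,0.92],[0.0,0.01,0.02]],[0.0,[0.76,-1.8,1.32],[0.0,0.01,0.03]],[0.0,[1.16,-2.75,2.02],[0.0,0.02,0.05]],[0.0,[1.41,-3.38,2.48],[0.0,0.03,0.06]],[0.0,[1.5,-3.6,2.64],[0.0,0.03,0.06]],[0.0,[1.41,-3.38,2.49],[0.0,0.03,0.06]],[0.0,[1.14,-2.76,2.03],[0.0,0.02,0.05]],[0.0,[0.74,-1.8,1.32],[0.0,0.01,0.03]],[0.0,[0.52,-1.26,0.93],[0.0,0.01,0.02]]]
```

play_rows([
  [0,[0.5,-1.2,0.6],[0,0,0]],
  [0,[0.8,-1.8,1],[0,0,0]],
  [0,[1.2,-2.7,1.8],[0,0,0]],
  [0,[1.4,-3.4,2.4],[0,0,0]],
  [0,[1.5,-3.6,2.6],[0,0,0.1]],
  [0,[1.4,-3.4,2.5],[0,0,0.1]],
  [0,[1.1,-2.7,2],[0,0,0.1]],
  [0,[0.7,-1.8,1.3],[0,0,0.1]],
  [0,[0.3,-0.8,0.5],[0,0,0]],
  [0,[0,0,0],[0,0,0]],
  [0,[0,0,0],[0,0,0]],
])

```text
time: 22.85
ee_pos: [0.4988, 0.1897, 0.1671]
tcp_rot: [179.8, 0.3, 1.3]
wrist_force: [0.6, -0.4, 0.4]
opening: 0.0851
```

```bash
python3 plan.py 0.4995 0.180 0.068 0.7 6 0
```

```text
from [0.4988 0.1897 0.1671] [179.84   0.26   1.28] pred end [0.4996 0.18   0.0679] [180.    0.    0.7]
max 2.37 0.14
[[0.0,[0.01,0.08,0.86],[0.01,0.02,0.05]],[0.0,[0.02,0.17,1.73],[0.03,0.05,0.1]],[0.0,[0.02,0.23,2.37],[0.04,0.06,0.14]],[0.0,[0.02,0.23,2.37],[0.04,0.06,0.14]],[0.0,[0.01,0.17,1.73],[0.03,0.05,0.1]],[0.0,[0.0,0.08,0.86],[0.01,0.02,0.05]]]
```

play_rows([
  [0,[0,0.1,0.8],[0,0,0.05]],
  [0,[0,0.2,1.7],[0,0.05,0.1]],
  [0,[0,0.25,2.2],[0,0.05,0.15]],
  [0,[0,0.2,2.2],[0,0.05,0.15]],
  [0,[0,0.15,1.4],[0,0.05,0.1]],
  [0,[0,0.05,0.4],[0,0,0]],
  [0,[0,0,0],[0,0,0]],
  [0,[0,0,0],[0,0,0]],
])

```text
time: 23.65
ee_pos: [0.5011, 0.1749, 0.0828]
tcp_rot: [-180.0, -0.5, 0.3]
wrist_force: [-0.5, 0.3, 0.5]
opening: 0.0854
```

```bash
python3 plan.py 0.4995 0.180 0.068 0.7 2 0
```

```text
from [0.5011 0.1749 0.0828] [-180.     -0.52    0.33] pred end [0.4995 0.18   0.068 ] [180.    -0.     0.71]
max 0.74 0.26
[[0.0,[-0.09,-0.26,0.74],[0.0,-0.26,-0.19]],[0.0,[-0.08,-0.26,0.74],[0.0,-0.26,-0.19]]]
```

play_rows([
  [0,[-0.1,-0.15,0.7],[0,-0.25,-0.2]],
  [0,[-0.1,-0.1,0.7],[0,-0.25,-0.2]],
  [0,[0,0,0.2],[0,0,0]],
  [0,[0,0,0],[0,0,0]],
], newtons=25)

```text
time: 24.05
ee_pos: [0.5002, 0.1782, 0.0675]
tcp_rot: [-179.9, -0.1, 0.8]
wrist_force: [-0.2, 0.1, -0.8]
opening: 0.0857
```

play_rows([
  [0.5,[-0.07,0,0],[0,0,0]],
  [0.65,[0,0,0],[0,0,0]],
  [1,[0,0,0],[0,0,0]],
  [1,[0,0,0],[0,0,0]],
  [1,[0,0,0],[0,0,0]],
  [1,[0,0,0],[0,0,0]],
], newtons=25)

```text
time: 24.65
ee_pos: [0.4989, 0.1784, 0.068]
tcp_rot: [-179.9, -0.1, 0.8]
wrist_force: [0.1, 0.5, -0.6]
opening: 0.023
```

Gripped with almost no side load. Slide about 2.5 mm along +y (tool −y).

play_rows([
  [1,[0,-0.15,0],[0,0,0]],
  [1,[0,-0.12,0],[0,0,0]],
  [1,[0,0,0],[0,0,0]],
])

```text
time: 24.95
ee_pos: [0.4989, 0.1807, 0.068]
tcp_rot: [-180.0, -0.1, 0.8]
wrist_force: [-2.2, -0.5, 1.1]
opening: 0.0231
```

play_rows([
  [0.7,[0,0,0],[0,0,0]],
  [0.6,[0,0,0],[0,0,0]],
  [0.4,[0,0,0],[0,0,0]],
  [0.2,[0,0,0],[0,0,0]],
  [0.1,[0,0,0],[0,0,0]],
  [0,[0,0,0],[0,0,0]],
  [0,[0,0,-1],[0,0,0]],
  [0,[0,0,-3],[0,0,0]],
  [0,[0,0,-5],[0,0,0]],
  [0,[0,0,-5],[0,0,0]],
  [0,[0,0,-4],[0,0,0]],
  [0,[0,0,-3],[0,0,0]],
])

```text
time: 26.15
ee_pos: [0.4961, 0.18, 0.2839]
tcp_rot: [179.9, 0.2, 0.8]
wrist_force: [0.5, 0.8, 0.3]
opening: 0.0853
```

play_rows([
  [0,[-0.5,1,-1],[0,0,0]],
  [0,[-1,2,-1],[0,0,0]],
  [0,[-1.3,3,0],[0,0,0]],
  [0,[-1.3,3,0],[0,0,0]],
  [0,[-1.3,3,0],[0,0,0]],
  [0,[-1.3,3,0],[0,0,0]],
  [0,[-1,2.3,0],[0,0,0]],
  [0,[-0.6,1.5,0],[0,0,0]],
  [0,[-0.4,0.7,0],[0,0,0]],
  [0,[0,0,0],[0,0,0]],
  [0,[0,0,0],[0,0,0]],
])

```text
time: 27.25
ee_pos: [0.4054, -0.0248, 0.3086]
tcp_rot: [-180.0, -0.1, 0.8]
wrist_force: [-0.4, -0.4, -0.4]
opening: 0.0853
```

Run:
```python
from fit import *
ts=[camera("top") for _ in range(3)]; ss=[camera("scene") for _ in range(2)]
t=dict(ts[0]); t["img"]=np.mean([a["img"] for a in ts],0).astype(np.uint8)
s=dict(ss[0]); s["img"]=np.mean([a["img"] for a in ss],0).astype(np.uint8)
pickle.dump((t,s),open("d15.pkl","wb")); print(get_obs()["time"],get_obs()["ee_pos"])
save(t,"t15",(160,195,250,255),8.5); save(s,"s15"); save(s,"s15c",(280,140,370,210),8.5);save(s,"s15d",(160,180,280,280),6)
```

```text
27.5 [ 0.40568574 -0.02449258  0.30852458]
```

View pics/t15.png

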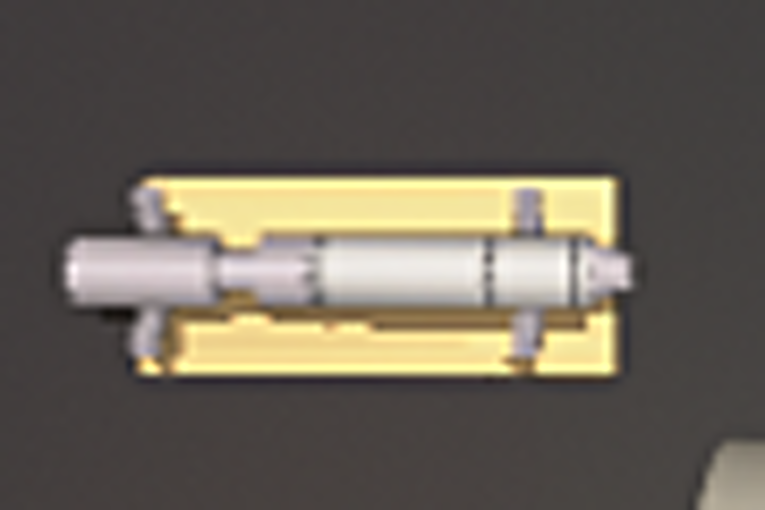

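View pics/s15.png

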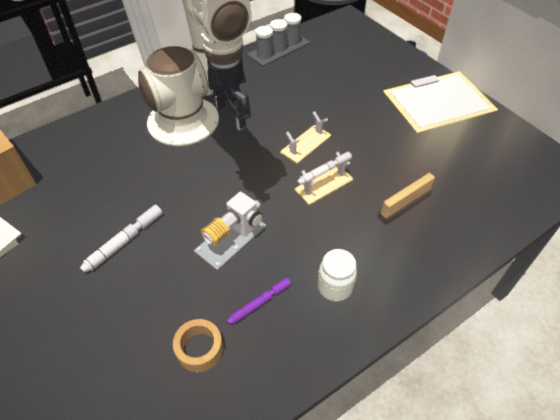

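View pics/s15c.png

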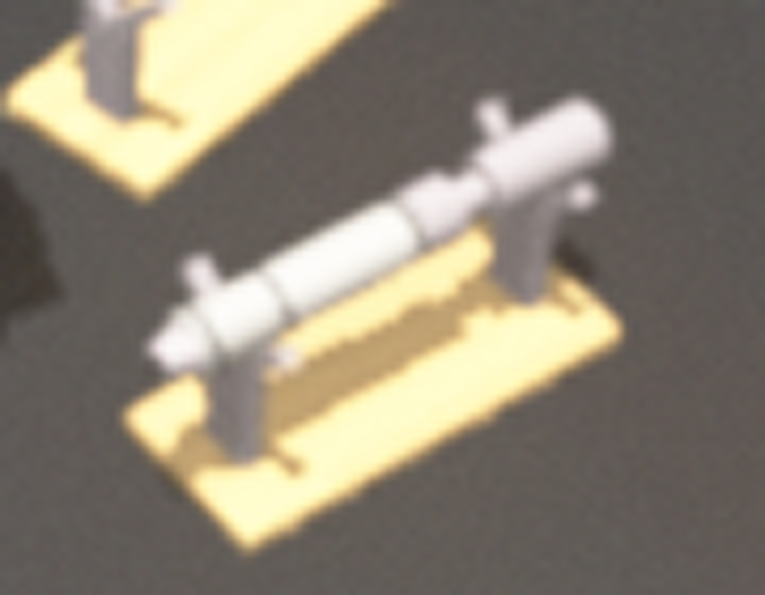

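View pics/s15d.png

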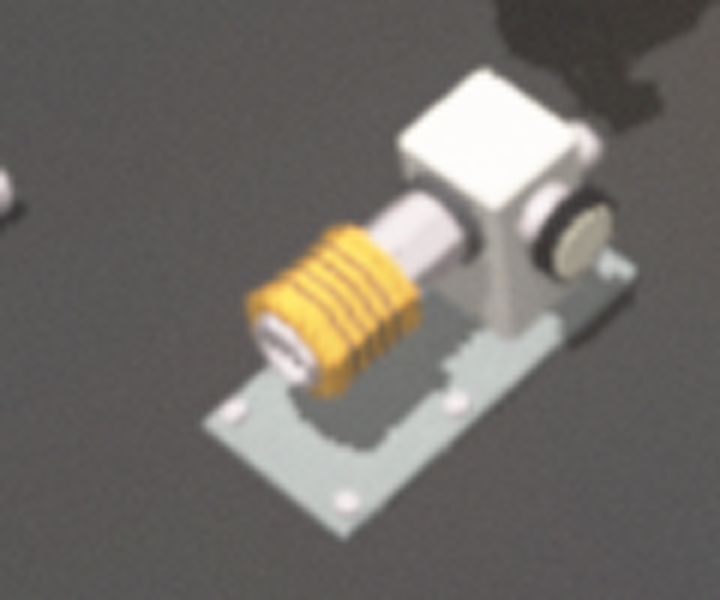

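The sleeve stands at the same pixels as at the start (x about 248–420 in the crop), so it is fully forward. The tub, squeegee and tape roll have not moved. I'm handing in now.

```bash
python3 -c "
from workcell import job_done,get_obs
print(get_obs()['time']); print(job_done())"
```

```text
27.5
the job is handed in; nothing more can be done
None
```

The nozzle is off the coupling and lying in both notches of the far rest. I handed the job in at 27.5 s.

- **Sleeve:** I drew it back about 14 mm to its stop, where the force rose to about 27 N, and the scene picture showed the nozzle popped out. In the last picture the sleeve stands at the same pixels as at the start, so it is fully forward.
- **Nozzle:** I pulled it straight out along the axis. It hung about 3° tip-down in the grip, so I tilted the tool to level it before setting it down. After the first release it sat about 2–3 mm off centre along the rest, so I gripped it again and slid it 2.3 mm.
- **Last checks:** The pictures show the nozzle resting in both notches. The tub, squeegee and tape roll sit at the same pixels as at the start, judged by eye.
- **Where checks disagreed:** The cameras do not agree on centring along the rest. Taking off the slide, the top and wrist views put the nozzle within about 1 mm of centre. The scene view, which I trust least because it measured the nozzle 4.5 mm too short, puts it 3–4 mm off. The highest wrist force I read was about 34 N, on touching down in the notches.

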